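# Level the sealing shelf of a vacuum packer

### The job

Lay the spirit level in the blue sprung cradle on the sealing shelf and let go of it; then turn the black knob of the levelling foot until the shelf is level, which the bubble shows only while the level is pressed fully down so that the cradle lies flat on the shelf. Finish while pressing the level fully down with the fingers, with the bubble between its two lines, and keep pressing: do not let go at the end. Leave the other things on the table where they are.

Things in the scene. Friction and masses are not known exactly. Their poses are not given: they have to be found in the camera images.
- level: spirit level, a loose aluminium bar 160 long (its x) x 28 wide (its y) x 40 mm high (its z), 0.3 kg, the same both ways round. It starts on the table, vial up. Origin: centre of its underside. A green vial shows in the middle 70 mm of its top, with two black lines 20 mm apart; each end (the outer 45 mm) is solid with a dark thumb pad on top, centred 58 mm from the middle. Grasp it across its 28 mm width at its middle
- vial_mid (a point): middle of the vial, between the two lines, on the level: 36 mm above the centre of its underside; axes those of the level
- bubble_mid (a point): middle of the pale bubble, 14 mm long; it coincides with vial_mid when the level is exactly horizontal and moves along the level's x towards the higher end, 0.46 mm per mrad of tilt (8 mm per degree), at most 22 mm; takes about 1.5 s to settle
- shelf: aluminium sealing shelf, 96 (x) x 345 (y) x 8 mm thick, on a dark stand 130 x 370 mm whose place and heading vary. Origin: at the hinge of the shelf, on its underside, 67 mm above the table; the shelf runs from 15 mm behind the origin to 330 mm along its +y; z is normal to it, top face at z = 8 mm. The +y end rests on the levelling foot and starts low (shelf tilted 15 to 42 mrad); how much differs each time
- cradle_seat (a point): centre of the floor of the blue sprung cradle on the shelf, where the centre of the level's underside belongs; axes of the cradle: y along its length, in line with the shelf's y, z normal to its floor. Floor 170 mm long between 10 mm high end stops; lugs about 11 mm high at its four corners leave 4 mm free on each side of the level, widening upwards; there are no lugs along the middle 115 mm
- cradle (a joint): cradle angle, rad: 0 = sprung up (its +y end raised, 70 mrad to the shelf), 0.07 = pressed flat on the shelf, parallel to it. Its hinge is at its -y end, 87 mm from cradle_seat, so press on the level's end towards the foot knob: about 4 N there, 7 N at the middle, pushes it flat against a firm stop; it springs up again when released
- foot (a joint): levelling foot, rad, 0 to 2.4, starts at 0.2 to 0.8; clockwise seen from above is positive and raises the shelf's +y end by 30 mrad per rad, which moves the bubble 13.8 mm per rad towards the shelf's +y end. It needs 0.5 to 1.4 rad clockwise to level the shelf. Stays where left (0.2 N m friction); pressing the level does not turn it
- foot_grip (a point): on the axis of the foot's black knob, at the height to grip its bar: the bar is 46 long (its x) x 14 thick (its y) x 36 mm high, its top 14 mm above this point. 290 mm along the shelf's y from the shelf's origin, 63 mm above its underside. z up; turns with the knob
- jar: bystander: glass jar, 64 mm wide, 90 mm tall, red cap; origin under its centre
- tray: bystander: shallow open white tray, 130 x 190 x 35 mm; origin under its centre
- seal_bar: bystander: spare sealing bar lying flat: aluminium with a white strip, 22 x 260 x 22 mm, long along its y; origin under its centre
- sanitiser: bystander: white bottle with blue cap, 64 mm wide, 170 mm tall; origin under its centre
- tub: bystander: yellow bowl, 120 mm across, 70 mm tall; origin under its centre
- spanner: bystander: steel spanner lying flat, long along its x; origin under its centre
Mind the look-alikes: they are no part of the job. Leave any orange look-alike of the level alone.

How it is judged (in metres and radians):
On the way, in this order (a step that is already met when the one before it is completed fails the run):
1. the level lies in the cradle, let go (distance between level and cradle_seat below 0.012 m and angle between the x axis of level and the y axis of cradle_seat, either way round below 0.05 rad and angle between the z axis of level and the z axis of cradle_seat, either way round below 0.05 rad and contact force between the fingers and level below 0.1 N), for 0.3 s.
2. the shelf has been set level with the foot, the level lying in the cradle (distance between level and cradle_seat below 0.012 m and angle between the x axis of level and the y axis of cradle_seat, either way round below 0.05 rad and angle between the z axis of level and the z axis of cradle_seat, either way round below 0.05 rad and angle between shelf's own z axis and vertical below 0.009 rad), for 0.2 s.
At the end, for the whole second after the job is handed in: Through the last second the level lies in the cradle (12 mm, 3 degrees), fingers press it with over 2 N, the cradle is flat on the shelf (joint over 0.06 rad), the shelf is level within 0.57 degrees and the bubble within 4 mm of the vial's middle (distance between level and cradle_seat below 0.012 m and angle between the x axis of level and the y axis of cradle_seat, either way round below 0.05 rad and angle between the z axis of level and the z axis of cradle_seat, either way round below 0.05 rad and angle between shelf's own z axis and vertical below 0.01 rad and value of joint cradle above 0.06 rad and distance between bubble_mid and vial_mid below 0.004 m and contact force between the fingers and level above 2 N); the arm keeps its last pose, push and grip.
It fails at once if a bystander is shifted by more than 30 mm (distance of any of jar, tray, seal_bar, sanitiser, tub, spanner from where it was at the start of the episode above 0.03 m).
It also fails if it takes over 72 s, if anything falls off the work surface, if the arm or the gripper's body presses on something with over 40 N, if the wrist force passes 120 N, or if a joint passes its speed limit or range.

### The arm

A 6-joint arm with a two-finger parallel gripper is mounted at the origin on the work surface. World frame = base frame: x ahead of the robot, y to its left, z up, the work surface at z = 0. Lengths are in m, angles in degrees, forces in N, time in s.
With the tool pointing down it reaches from about 0.35 to 0.925 m from the base axis. Payload 6.4 kg.
Tool frame: the origin (TCP) lies midway between the tips of the shut fingers; the grasp point (between the pads) lies 19 mm behind it; z points along the fingers, x is the direction in which the jaws open and shut, and the axes are right-handed (so a half turn about z gives the same grasp; the last joint's range is limited). The gripper opens to 85 mm and grips with 20 to 120 N. Pads are 22 mm wide; open, the fingers measure 114 mm over their backs; the gripper's body (76 mm by 85 mm) begins 54 mm behind the grasp point. The pads swing forward as they close: fully open they stand 13 mm farther back than shut.
Start: joints at [-83.085, 14.043, 89.255, -0, 76.702, -9.975], TCP at [0.189, -0.622, 0.231] pointing down, gripper open.
Joint ranges: [-179.41, 179.41], [-58.25, 129.5], [7.25, 145.43], [-54.29, 234.29], [11.92, 165.04], [-157.13, 157.13]. Speed limits (degrees/s): [147.25, 147.25, 180, 180, 180, 180].

### API

Orientations are given as [roll, pitch, yaw] about the fixed x, y, z axes, in that order (R = Rz(yaw) Ry(pitch) Rx(roll)).
In Python, from station import manip gives the robot as it stands.
- The arm moves only by the tool step_arm, never from a script. Its argument "increments" is a list that holds one entry, the list of rows, each a list of 7 numbers: the closure in counts, from 0 (fully open) to 255 (shut), then the shift along the tool's x, y, z in mm, then the turn, a rotation vector about the tool's x, y, z in degrees. In form: [[[gripper, dx, dy, dz, wx, wy, wz], ...]]. A call has 1 to 10 rows; each row is the pose to reach, as a shift and turn from the pose commanded when the call began, along the tool's axes at that moment; what a row does not reach only later rows make up. A row lasts 1/12 s, in which the tool goes at most 41.7 mm and 7.16 degrees, less where a joint would pass 70% of its speed; a pose out of reach is approached as far as the arm can. A call with a gripper value outside its range is refused whole. The fingers move at their own pace and stop on an object; "grip_force" is the grip in N (left out, the last holds). Time passes only in rows, so rows that repeat a pose let the fingers close. It gives the time, the measured TCP pose, the force and the opening at its end, in the units of the state.
- manip.observe(): the state, without advancing time (a new reading comes with each control period).
- manip.snapshot(name): name is "side" or "top"; returns the picture (480x640x3 uint8, red, green, blue); there is no depth.
- manip.camera_info(name): a dict with "fx", "fy", "cx", "cy" (pixels), "R" (3x3) and "t" (3): a world point X has camera coordinates R X + t. Camera axes: x right, y down, z forward; pixel columns grow to the right and rows downward; lengths in m; the calibration is good to about 2 mm. A picture is of the moment at which its call begins. camera_info takes no time and is no camera call.
- manip.finish_job(): hands the job in, once; it reports no verdict.
Trained networks look in the newest picture that a camera, given by its name, has taken for a name from the list of things; names that differ only in an ending like _2 or _b are one class to them, and where a whole thing is asked for, a point or a joint stands for the part that bears it (a point fixed in the world has none). Each returns a list of dicts, best first, with "confidence" (0 to 1); they miss things now and then, are a little off and sometimes report something else, mostly with a low value. They report only what shows in the picture. A call takes as long as a camera call. They do not tell look-alikes from the thing itself.
- manip.cut_out(camera, label): "pixels" (480x640 bool, what is visible of it) and "bbox" ([left, top, width, height] in pixels, round what is visible of it).
- manip.place_of(camera, label): "position" ([column, row] in pixels: a listed point, or the origin of a listed thing).
The state is a dict: "clock": time; "qpos": joint angles; "joint_vel": joint speeds; "joint_efforts": joint torques, N m; "position": TCP position; "tool_rot": TCP orientation; "wrist_force": force on the tool from outside, world axes, zero at the start; "wrist_torque": the same for the moment, N m; "finger_gap": finger opening in m.
Only numpy, scipy, OpenCV 4.12 (cv2) and the standard library are available. Lean on these libraries where they do the work, as an engineer would, in place of code of your own. Each camera call takes 0.05 s, during which the arm holds its last target.

## Working session

There is one attempt and no reset: what is moved stays moved. The work goes in short steps, Python scripts to look and compute and a tool call to move; the robot and the scene stay as the last step left them, time stands still between calls to the robot, and variables do not carry over. Pictures are saved under pics/ and viewed, and the job is handed in when it is done.

Besides the shell and the picture viewer there is one more tool, called after "Request:" by a JSON object that holds its "api" and its "payload", one argument or row to a line. step_arm: Moves the arm, as the interface text tells. Its arguments: {"type":"object","properties":{"increments":{"type":"array","items":{"type":"array","items":{"type":"array","items":{"type":"number"}}}},"grip_force":{"type":"number"}},"required":["increments"]}

```bash
ls; mkdir -p pics
python3 - <<'E'
from station import manip
import cv2
print(manip.observe())
for n in("side","top"):
    im=manip.snapshot(n); cv2.imwrite(f"pics/{n}0.png",im[:,:,::-1])
    c=manip.camera_info(n); print(n,c)
    for l in ["level","vial_mid","shelf","cradle_seat","foot_grip","cradle"]:
        print(l,[(r["confidence"],r["position"]) for r in manip.place_of(n,l)][:3] if l not in("cradle",) else [(r["confidence"],r["bbox"]) for r in manip.cut_out(n,l)][:3])
E
```

```text
pics
{'clock': 0.0, 'qpos': array([-8.30864930e+01,  1.40842963e+01,  8.93268345e+01, -5.15347799e-04,
        7.67017262e+01, -9.97591605e+00]), 'joint_vel': array([-0.02549975, -0.05196894,  0.05326863, -0.0552849 , -0.05224903,
        0.01375132]), 'joint_efforts': array([-5.32729537e-04, -4.29512680e+01, -3.26131153e+01, -1.50552351e-04,
        5.41936053e-03, -8.60680956e-06]), 'position': array([ 0.18876736, -0.62138839,  0.2301603 ]), 'tool_rot': array([-1.79980943e+02,  1.11237493e-01, -7.31104395e+01]), 'wrist_force': array([-0.09316939,  0.48056025, -0.60741241]), 'wrist_torque': array([ 0.0138567 ,  0.00736688, -0.06419513]), 'finger_gap': 0.08543352851096}
side {'fx': 530.98420767308, 'fy': 530.98420767308, 'cx': 319.8972727194689, 'cy': 241.75682093052453, 'R': array([[-0.88569452, -0.46396919, -0.01666759],
       [-0.32187197,  0.63951819, -0.69815107],
       [ 0.33457982, -0.61298374, -0.71575644]]), 't': array([0.48369419, 0.25272032, 1.36255948])}
level [(0.91, [379.9, 168.2]), (0.6, [382.1, 208.4])]
vial_mid [(0.83, [381.4, 157.1]), (0.73, [381.3, 198.2])]
shelf [(0.77, [318.7, 228.7])]
cradle_seat [(0.74, [304.1, 251.7]), (0.72, [239.8, 262.5])]
foot_grip [(0.83, [284.4, 294.9])]
cradle [(0.8, [288.4, 235.4, 33.0, 45.9])]
top {'fx': 446.7131242234612, 'fy': 446.7131242234612, 'cx': 319.1076772377331, 'cy': 238.98311087268672, 'R': array([[-0.01125105, -0.99986904, -0.01163261],
       [-0.99647139,  0.01217897, -0.08304481],
       [ 0.08317561,  0.01065722, -0.99647792]]), 't': array([-0.01010439,  0.5832686 ,  1.17930162])}
level [(0.8, [507.7, 242.2]), (0.59, [430.3, 272.5]), (0.22, [434.2, 273.7])]
vial_mid [(0.8, [510.2, 242.6]), (0.78, [432.7, 273.9])]
shelf [(0.84, [342.3, 232.5])]
cradle_seat [(0.91, [297.9, 242.6])]
foot_grip []
cradle [(0.9, [262.8, 224.7, 71.9, 35.9]), (0.16, [394.5, 155.9, 76.6, 63.7])]
```

View pics/side0.png

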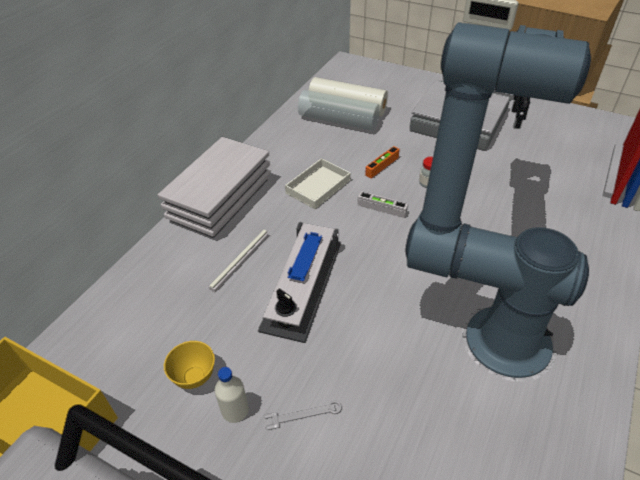

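View pics/top0.png

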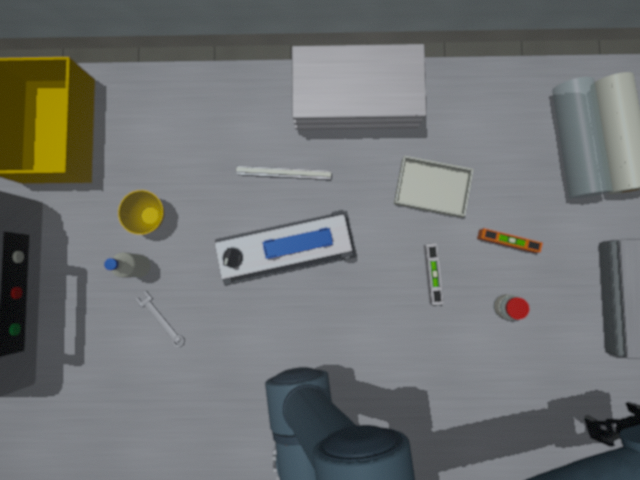

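The side view shows the aluminium level at (382,204) and the orange look-alike at (382,161). In the top view they are at (434,274) and (510,241). The cradle is blue, at about (305,257) side and (298,243) top, and the knob is at (285,300) side and (232,258) top. Candidates for the level are the silver bar (434,274) and the orange bar (510,241). I choose the silver one, and next I'll check a close crop and measure.

```bash
cat > h.py <<'E'
import numpy as np, cv2
from station import manip
C={n:manip.camera_info(n) for n in("side","top")}
def K(n): c=C[n]; return np.array([[c["fx"],0,c["cx"]],[0,c["fy"],c["cy"]],[0,0,1]])
def P(n): c=C[n]; return K(n)@np.c_[np.array(c["R"]),np.array(c["t"])]
def tri(ps,pt):
    X=cv2.triangulatePoints(P("side"),P("top"),np.array(ps,float).reshape(2,1),np.array(pt,float).reshape(2,1))[:,0]; X=X[:3]/X[3]
    return X, np.round(np.r_[proj("side",X)-ps,proj("top",X)-pt],1)
def proj(n,X): p=P(n)@np.r_[X,1]; return p[:2]/p[2]
def onz(n,p,z):
    c=C[n]; R=np.array(c["R"]); o=-R.T@c["t"]; d=R.T@np.linalg.inv(K(n))@np.r_[p,1]
    return o+d*(z-o[2])/d[2]
def snap(n,name,box=None,s=1):
    im=manip.snapshot(n)
    o=im
    if box: x,y,w,h_=box; o=cv2.resize(im[y:y+h_,x:x+w],None,fx=s,fy=s,interpolation=cv2.INTER_CUBIC)
    cv2.imwrite(f"pics/{name}.png",o[:,:,::-1]); return im
E
python3 - <<'E'
from h import *
a=snap("top","tlev",(400,230,130,100),6)
b=snap("side","sshelf",(245,205,120,140),4)
cv2.imwrite("pics/slev.png",cv2.resize(b[135:230,340:440],None,fx=6,fy=6,interpolation=2)[:,:,::-1])
cv2.imwrite("pics/tshelf.png",cv2.resize(a[195:295,205:365],None,fx=5,fy=5,interpolation=2)[:,:,::-1])
print("vial",tri((381.3,198.2),(432.7,273.9)))
print("level",tri((382.1,208.4),(432.2,273)))
print("cradle",tri((304.1,251.7),(297.9,242.6)))
print("shelf",tri((318.7,228.7),(342.3,232.5)))
print("foot",tri((284.4,294.9),(232,258)))
for l in ["level","foot","cradle","shelf"]:
  for n in ("top","side"):
    for r in manip.cut_out(n,l):
        m=r["pixels"].astype(np.uint8); 
        if m.sum()<20: continue
        rc=cv2.minAreaRect(cv2.findNonZero(m)); print(l,n,r["confidence"],r["bbox"],np.round(cv2.boxPoints(rc),1).tolist())
E
```

```text
vial (array([ 0.48760781, -0.31233522,  0.04881726]), array([ 0.4, -0. , -0.3, -0.7]))
level (array([ 0.48810643, -0.32501106, -0.00521614]), array([-0.1,  0. ,  0.1,  0.1]))
cradle (array([0.57149244, 0.03754066, 0.09338556]), array([ 0.8,  0.1, -0.5, -1.1]))
shelf (array([ 0.59250784, -0.07895099,  0.07159691]), array([-0.7, -0.1,  0.5,  1.1]))
foot (array([0.5352665 , 0.20273531, 0.10836603]), array([ 1.3,  0.1, -0.8, -1.7]))
level top 0.58 [422.3, 245.7, 20.1, 55.5] [[423.3999938964844, 244.39999389648438], [437.1000061035156, 243.0], [443.1000061035156, 302.79998779296875], [429.3999938964844, 304.20001220703125]]
level top 0.58 [479.2, 228.4, 60.8, 24.4] [[476.8999938964844, 238.60000610351562], [479.8999938964844, 226.10000610351562], [542.9000244140625, 241.1999969482422], [539.9000244140625, 253.6999969482422]]
level side 0.96 [364.4, 147.1, 35.1, 30.4] [[360.70001220703125, 167.8000030517578], [394.6000061035156, 144.5], [402.70001220703125, 156.39999389648438], [368.8999938964844, 179.60000610351562]]
level side 0.89 [361.1, 191.4, 43.6, 24.5] [[354.79998779296875, 204.300
[... 959 characters left out ...]
35156], [306.1000061035156, 228.10000610351562], [322.6000061035156, 235.3000030517578], [301.3999938964844, 283.3999938964844]]
shelf top 0.65 [215.4, 212.5, 139.7, 65.2] [[214.0, 242.10000610351562], [344.0, 213.39999389648438], [352.20001220703125, 250.3000030517578], [222.10000610351562, 278.8999938964844]]
shelf side 0.84 [261.8, 222.0, 71.1, 102.7] [[262.1000061035156, 316.29998779296875], [304.3999938964844, 217.60000610351562], [337.6000061035156, 231.8000030517578], [295.29998779296875, 330.6000061035156]]
shelf side 0.37 [358.9, 191.9, 49.0, 26.6] [[355.0, 204.3000030517578], [359.0, 189.6999969482422], [408.3999938964844, 203.1999969482422], [404.3999938964844, 217.8000030517578]]
```

View pics/tlev.png

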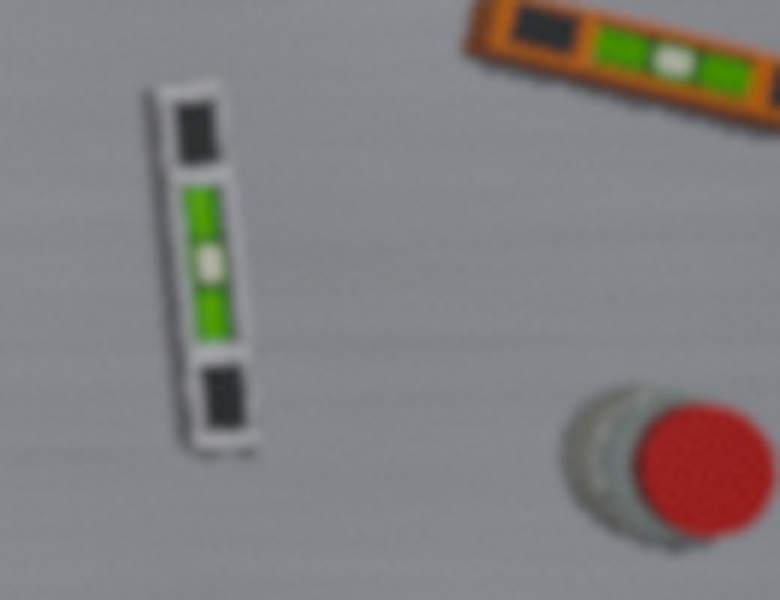

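View pics/slev.png

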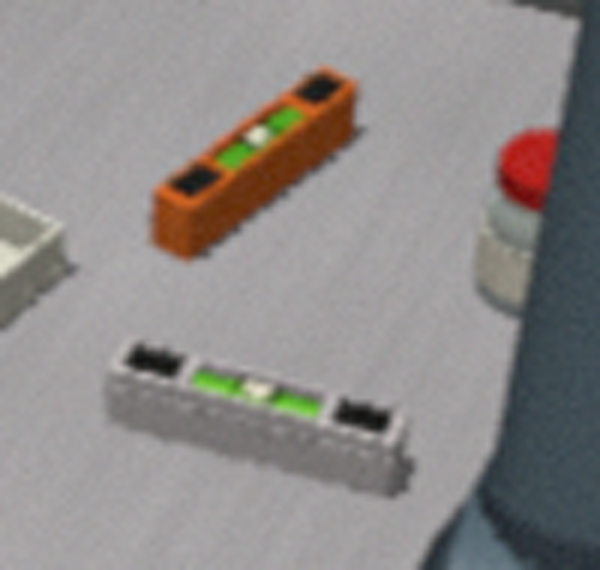

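View pics/tshelf.png

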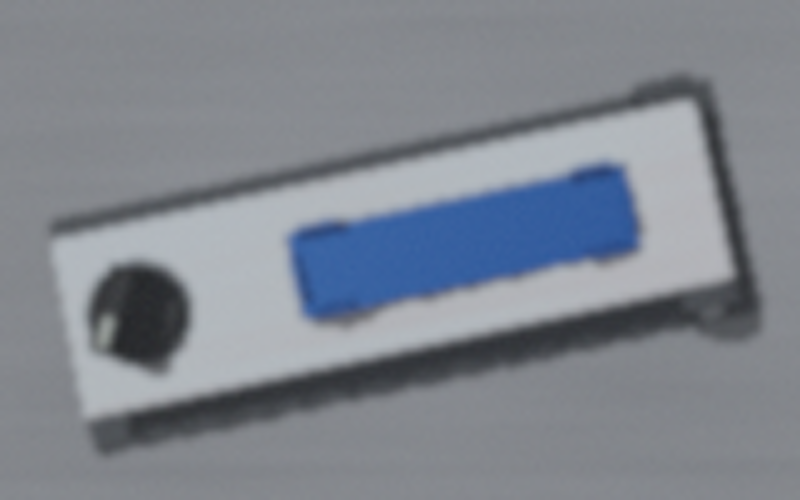

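View pics/sshelf.png

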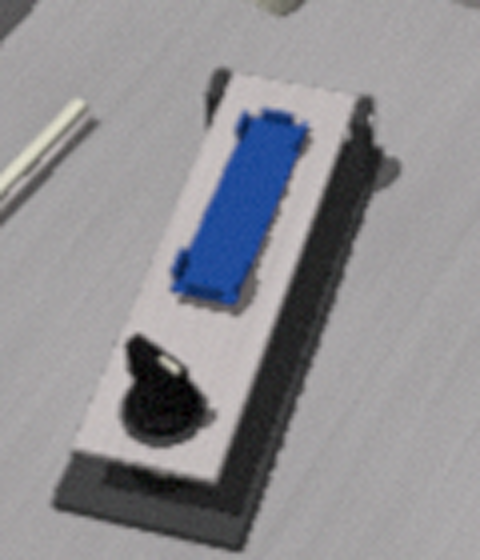

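The silver level is confirmed at top crop (210,265), vial up, with its bubble centred. The cradle and the knob are clear. Now the fine geometry.

Run:
```python
from h import *
a=snap("top","k1",(215,235,40,40),14)
b=snap("side","k2",(265,280,40,40),14)
i=np.hstack([cv2.resize(x,(400,400),interpolation=2) for x in (a[238:272,218:252],b[282:316,268:302])]); i=np.clip(i.astype(float)*2.2,0,255).astype(np.uint8)
cv2.imwrite("pics/knob.png",i[:,:,::-1])
print("bub",tri((383-.4,199.7-.4),(435-.4,274.2-.4)))
print("padA",tri((365.8-.4,195-.4),(432.8-.4,251.8-.4)),"padB",tri((400.5-.4,204.2-.4),(437.3-.4,296.2-.4)))
for p in((432.4,251.4),(436.9,295.8),(434.6,273.8)): print("onz",onz("top",p,.04))
print("shelf corners: foot L/R, hinge L/R")
T=[(215.3,242.3),(221.5,277.9),(344.9,214.3),(351.9,250.5)]
S=[(263.7,317.5),(299.3,325.3),(303,223.7),(333.5,229)]
# side crop scale4: (75,450)->263.7,317.5 ; (217,482); (232,75); (355,95)
for t in T: print(t,onz("top",t,.07))
for s in S: print(s,onz("side",s,.07))
```

```text
bub (array([ 0.48673156, -0.32039273,  0.03819715]), array([ 0.2, -0. , -0.1, -0.2]))
padA (array([ 0.54549052, -0.31672336,  0.03814263]), array([ 0.1, -0. , -0. , -0.1])) padB (array([ 0.42890925, -0.32446786,  0.03879182]), array([ 0.1, -0. , -0.1, -0.2]))
onz [ 0.54517871 -0.31636771  0.04      ]
onz [ 0.42849063 -0.32437524  0.04      ]
onz [ 0.48606839 -0.32023969  0.04      ]
shelf corners: foot L/R, hinge L/R
(215.3, 242.3) [0.57393944 0.25221291 0.07      ]
(221.5, 277.9) [0.48165172 0.23543328 0.07      ]
(344.9, 214.3) [ 0.6428981  -0.08526119  0.07      ]
(351.9, 250.5) [ 0.54839677 -0.10182049  0.07      ]
(263.7, 317.5) [0.56607914 0.26492584 0.07      ]
(299.3, 325.3) [0.47432883 0.24497175 0.07      ]
(303, 223.7) [ 0.6428211  -0.07902299  0.07      ]
(333.5, 229) [ 0.55187247 -0.09952943  0.07      ]
```

View pics/knob.png

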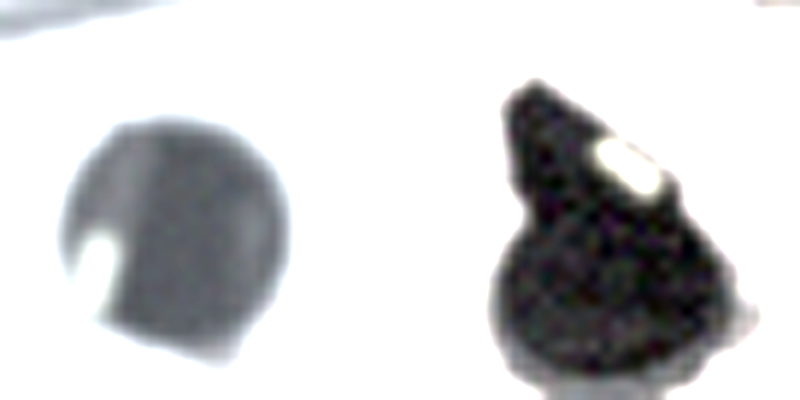

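```bash
cat > fit.py <<'E'
from h import *
from scipy.optimize import least_squares
from scipy.spatial.transform import Rotation as Ro
T=[(215.3,242.3),(221.5,277.9),(344.9,214.3),(351.9,250.5)]
S=[(263.7,317.5),(299.3,325.3),(303,223.7),(333.5,229)]
L=np.array([(-48,330,8),(48,330,8),(-48,-15,8),(48,-15,8)])/1e3
def pose(p):
    R=Ro.from_euler("ZX",[p[2],p[3]]); return R,np.array([p[0],p[1],p[4]])
def world(p,l): R,o=pose(p); return R.apply(l)+o
E
python3 - <<'E'
from fit import *
best=None
for fl in(1,-1):
    LL=L*[fl,1,1]
    f=lambda p:np.concatenate([np.r_[proj("top",X)-t,proj("side",X)-s] for X,t,s in zip(world(p,LL),T,S)])
    g=lambda p:np.r_[f(p),(p[4]-.067)/.001, (p[3]+.028)/.01]
    for y0 in (0.2,-.2,0.,):
        r=least_squares(g,[.59,-.08,y0,-.03,.067],loss="soft_l1")
        if best is None or r.cost<best[0]: best=(r.cost,fl,r.x,f(r.x))
print(best)
p=best[2]; np.save("p.npy",p)
print("yaw deg",np.degrees(p[2]))
print("foot axis",world(p,[0,.290,.063]))
print("disk px",proj("top",world(p,[0,.29,.063])),proj("side",world(p,[0,.29,.063])))
print("mark",tri((287.2,295.6),(225.9,261.1)))
E
```

```text
(np.float64(5.253300738823897), -1, array([ 0.59264487, -0.07632159,  0.20052082, -0.04672753,  0.06615986]), array([-0.63933647,  0.34096158, -0.49779722, -0.8695577 ,  0.18846348,
        0.67770482, -0.28002965, -0.38447715, -1.52756195, -0.12125319,
        0.33800767, -1.58789675, -0.51530467, -0.14719488,  1.13084221,
       -0.96912454]))
yaw deg 11.48899668613055
foot axis [0.53435966 0.21044127 0.11554504]
disk px [227.4713107  256.58138084] [284.29615012 295.52351083]
mark (array([0.52348164, 0.21274248, 0.12392671]), array([ 0.2,  0. , -0.1, -0.2]))
```

Run:
```python
from fit import *
p=np.load("p.npy")
ax=world(p,[0,.29,.063]); print(ax)
q=lambda u,v,x0,y0:(x0+u/11.76-.4,y0+v/11.76-.4)
for n,u,v in(("tip",535,85),("tipL",505,105),("mk1",605,145),("mk2",655,185),("end",680,195)):
    print(n,(onz("side",q(u-400,v,268,282),ax[2]+.014)-ax)*1e3)
for n,u,v in(("mkA",100,238),("mkB",90,312),("corner",225,360),("bot",85,315)):
    print("top",n,(onz("top",q(u,v,218,238),ax[2]+.014)-ax)*1e3)
a=manip.snapshot("top");b=manip.snapshot("side")
rows=[]
ims=[(a,"top",218,238),(b,"side",268,282)]
for i,ang in enumerate((0,20,40,60,-20,160)):
    row=[]
    for im,n,x0,y0 in ims:
        z=10; c=cv2.resize(im[y0-4:y0+36,x0-4:x0+36],None,fx=z,fy=z,interpolation=2); c=np.clip(c*1.8,0,255).astype(np.uint8).copy()
        R=Ro.from_euler("z",ang,degrees=True)
        for zz,col in((.014,(255,0,0)),(-.022,(0,255,0))):
            pts=[(proj(n,ax+R.apply([sx*.023,sy*.007,zz]))-[x0-4,y0-4]+.5)*z for sx,sy in((-1,-1),(1,-1),(1,1),(-1,1))]
            cv2.polylines(c,[np.int32(pts)],True,col,1)
        row.append(cv2.resize(c,(260,260)))
    rows.append(np.vstack(row))
cv2.imwrite("pics/kb.png",np.vstack([np.hstack(rows[:3])])[:,:,::-1]); cv2.imwrite("pics/kb2.png",np.hstack(rows[3:])[:,:,::-1])
```

```text
[0.53435966 0.21044127 0.11554504]
tip [15.96567606 -3.2691996  14.        ]
tipL [18.85742013  4.30425418 14.        ]
mk1 [-5.53174018  4.05380515 14.        ]
mk2 [-20.27773926   8.54840526  14.        ]
end [-26.27152216   8.47987979  14.        ]
top mkA [-3.69529383  0.31258469 14.        ]
top mkB [-19.10135792   2.30885189  14.        ]
top corner [-29.41410171 -25.9403788   14.        ]
top bot [-19.71408119   3.34998147  14.        ]
```

View pics/kb.png

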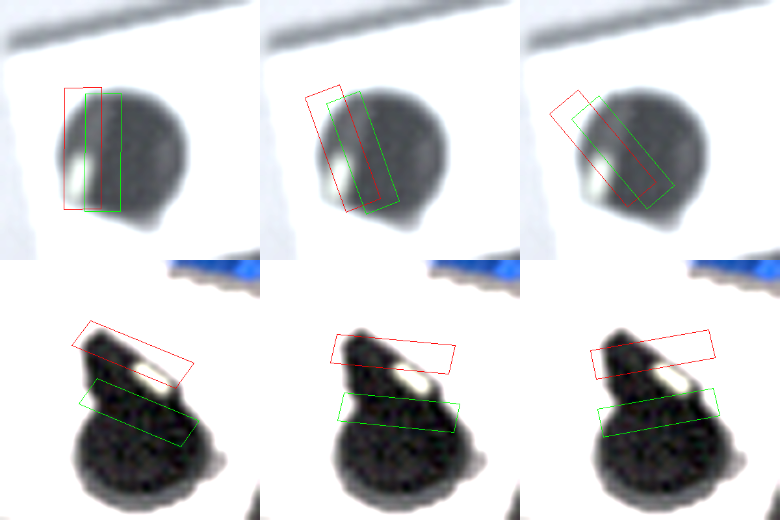

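```bash
cat > d.py <<'E'
from h import *
from scipy.spatial.transform import Rotation as Ro
def delta(pos,yaw,rp=(180,0)):
    s=manip.observe(); R0=Ro.from_euler("xyz",s["tool_rot"],degrees=True); R1=Ro.from_euler("xyz",[rp[0],rp[1],yaw],degrees=True)
    d=R0.inv().apply(np.array(pos)-s["position"])*1e3; w=(R0.inv()*R1).as_rotvec(degrees=True)
    print("t",round(s["clock"],2),"pos",s["position"].round(4),"rot",s["tool_rot"].round(2),"F",s["wrist_force"].round(1),"gap",round(s["finger_gap"],4))
    print("shift",d.round(1),"turn",w.round(2))
E
python3 - <<'E'
from d import *
delta((.4868,-.3203,.13),-86.15)
a=manip.snapshot("top");b=manip.snapshot("side")
for n,im in(("top",a),("side",b)):
    hsv=cv2.cvtColor(im,cv2.COLOR_RGB2HSV); m=cv2.inRange(hsv,(100,120,40),(125,255,255))
    k,l,st,c=cv2.connectedComponentsWithStats(m); 
    x0,y0,x1,y1=(240,210,340,280) if n=="top" else(270,220,330,290)
    for i in range(1,k):
        if st[i,4]>200 and x0<c[i][0]<x1 and y0<c[i][1]<y1:
            rc=cv2.minAreaRect(cv2.findNonZero((l==i).astype(np.uint8))); print(n,c[i],rc)
from fit import world
p=np.load("p.npy")
for y in(.11,.116,.12,.125):
    X=world(p,[0,y,.018]); print(y,X,proj("top",X),proj("side",X))
E
```

```text
t 1.4 pos [ 0.1889 -0.622   0.2313] rot [180.    -0.   -73.11] F [-0.1 -0.5  0.2] gap 0.0853
shift [-202.1 -372.7  101.3] turn [ 0.   -0.   13.04]
top [297.21       242.96363636] ((297.3578186035156, 242.64007568359375), (17.248769760131836, 67.89371490478516), 77.69197845458984)
side [304.5926893  256.94516971] ((304.3253173828125, 256.28424072265625), (17.379724502563477, 51.22880554199219), 24.443954467773438)
0.11 [0.57059155 0.03218062 0.07900205] [299.80596678 242.29798702] [306.26561465 254.15354048]
0.116 [0.56939778 0.03805398 0.07872179] [297.53261363 242.79679287] [305.63112788 255.74812772]
0.12 [0.56860193 0.04196955 0.07853495] [296.01757825 243.12921308] [305.2063158  256.81576217]
0.125 [0.56760711 0.04686402 0.07830139] [294.12438375 243.54460675] [304.67323893 258.15548686]
```

Request:
{"api": "step_arm", "payload": {
  "increments": [
    [[0,-40,-40,0,0,0,4],[0,-60,-80,0,0,0,8],[0,-80,-120,20,0,0,13],[0,-100,-160,40,0,0,13],[0,-120,-200,60,0,0,13],[0,-140,-240,80,0,0,13],[0,-160,-280,100,0,0,13],[0,-180,-325,101,0,0,13],[0,-202,-373,101,0,0,13],[0,-202,-373,101,0,0,13]]
  ]
}}

```text
clock: 2.33
position: [0.4681, -0.3365, 0.1329]
tool_rot: [180.0, 0.0, -86.1]
wrist_force: [0.9, -0.7, 0.3]
finger_gap: 0.0852
```

Run:
```python
from d import *
delta((.4868,-.3203,.008),-86.15)
a=snap("top","g1",(380,200,130,110),5);b=snap("side","g1s",(330,140,120,100),5)
```

```text
t 2.33 pos [ 0.4681 -0.3365  0.1329] rot [ 1.7998e+02  3.0000e-02 -8.6130e+01] F [ 0.9 -0.7  0.3] gap 0.0852
shift [-14.8 -19.8 124.9] turn [0.02 0.03 0.02]
```

View pics/g1s.png

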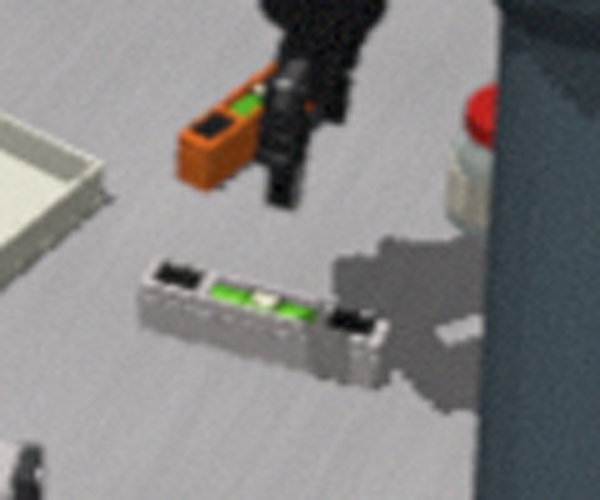

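The gripper hangs above the silver level, seen at crop (265,300). It is still short of the target, so I'll close the remaining gap.

Request:
{"api": "step_arm", "payload": {
  "increments": [
    [[0,-15,-20,20,0,0,0],[0,-15,-20,40,0,0,0],[0,-15,-20,60,0,0,0],[0,-15,-20,60,0,0,0]]
  ]
}}

```text
clock: 2.77
position: [0.4837, -0.3199, 0.0694]
tool_rot: [179.7, 0.3, -86.1]
wrist_force: [0.5, 0.8, -1.2]
finger_gap: 0.0852
```

Run:
```python
from d import *
delta((.4868,-.3203,.008),-86.15)
a=snap("top","g2",(380,200,130,110),5)
```

```text
t 2.77 pos [ 0.4837 -0.3199  0.0694] rot [179.7    0.32 -86.1 ] F [ 0.5  0.8 -1.2] gap 0.0852
shift [ 0.9 -3.3 61.4] turn [0.3  0.32 0.05]
```

View pics/g2.png

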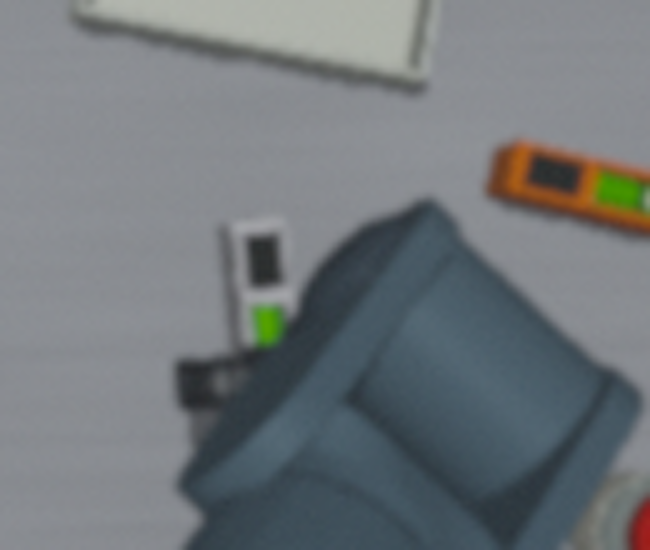

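The finger at (200,380) in the crop straddles the bar's middle as planned. I'll descend and close.

Request:
{"api": "step_arm", "payload": {
  "increments": [
    [[0,0,-2,20,0,0,0],[0,0,-2,40,0,0,0],[0,0,-2,60,0,0,0],[0,0,-2,60,0,0,0],[255,0,-2,60,0,0,0],[255,0,-2,60,0,0,0],[255,0,-2,60,0,0,0],[255,0,-2,60,0,0,0],[255,0,-2,60,0,0,0],[255,0,-2,60,0,0,0]]
  ],
  "grip_force": 50
}}

```text
clock: 3.65
position: [0.4888, -0.3222, 0.015]
tool_rot: [-179.9, -0.1, -86.1]
wrist_force: [-0.4, 2.1, 6.5]
finger_gap: 0.0272
```

Request:
{"api": "step_arm", "payload": {
  "increments": [
    [[255,0,0,-20,0,0,0],[255,0,0,-50,0,0,0],[255,0,0,-85,0,0,0],[255,0,0,-125,0,0,0],[255,0,0,-165,0,0,0],[255,0,0,-190,0,0,0],[255,0,0,-190,0,0,0]]
  ]
}}

```text
clock: 4.23
position: [0.4907, -0.3243, 0.211]
tool_rot: [-179.5, -0.6, -86.1]
wrist_force: [1.7, -1.2, -2.0]
finger_gap: 0.0276
```

Run:
```python
from d import *
delta((.5693,.039,.19),11.5)
```

```text
t 4.23 pos [ 0.4907 -0.3243  0.211 ] rot [-179.51   -0.56  -86.1 ] F [ 1.7 -1.2 -2. ] gap 0.0276
shift [-357.3 -103.    18.3] turn [  0.11  -0.83 -97.6 ]
```

Request:
{"api": "step_arm", "payload": {
  "increments": [
    [[255,-25,-7,1,0,0,-7],[255,-50,-14,2,0,0,-14],[255,-75,-21,3,0,0,-21],[255,-100,-28,4,0,0,-28],[255,-125,-35,5,0,0,-35],[255,-150,-42,6,0,0,-42],[255,-175,-49,7,0,0,-49],[255,-200,-56,8,0,0,-56],[255,-225,-63,9,0,0,-63],[255,-250,-70,10,0,0,-70]]
  ]
}}

```text
clock: 5.07
position: [0.5397, -0.066, 0.1912]
tool_rot: [-180.0, 0.2, -15.8]
wrist_force: [0.1, 0.1, -3.5]
finger_gap: 0.0272
```

Run:
```python
from d import *
delta((.5693,.041,.19),11.5)
```

```text
t 5.07 pos [ 0.5397 -0.066   0.1912] rot [-180.      0.19  -15.77] F [ 0.1  0.1 -3.5] gap 0.0272
shift [  -0.6 -111.     1.2] turn [ -0.05   0.19 -27.27]
```

Request:
{"api": "step_arm", "payload": {
  "increments": [
    [[255,0,-25,0,0,0,-7],[255,0,-50,0,0,0,-14],[255,0,-80,0,0,0,-21],[255,-1,-111,0,0,0,-27],[255,-1,-111,0,0,0,-27.3],[255,-1,-111,0,0,0,-27.3],[255,-1,-111,0,0,0,-27.3]]
  ]
}}

```text
clock: 5.65
position: [0.5697, 0.0393, 0.1917]
tool_rot: [-180.0, 0.2, 11.2]
wrist_force: [-0.3, -0.5, -3.1]
finger_gap: 0.0272
```

Run:
```python
from d import *
delta((.5693,.041,.19),11.5)
a=snap("top","p1",(200,180,170,120),4.7);b=snap("side","p1s",(240,150,130,170),3.5)
```

```text
t 5.65 pos [0.5697 0.0393 0.1917] rot [-1.7997e+02  1.6000e-01  1.1180e+01] F [-0.3 -0.5 -3.1] gap 0.0272
shift [-0.1 -1.7  1.7] turn [-0.03  0.16 -0.32]
```

View pics/p1.png

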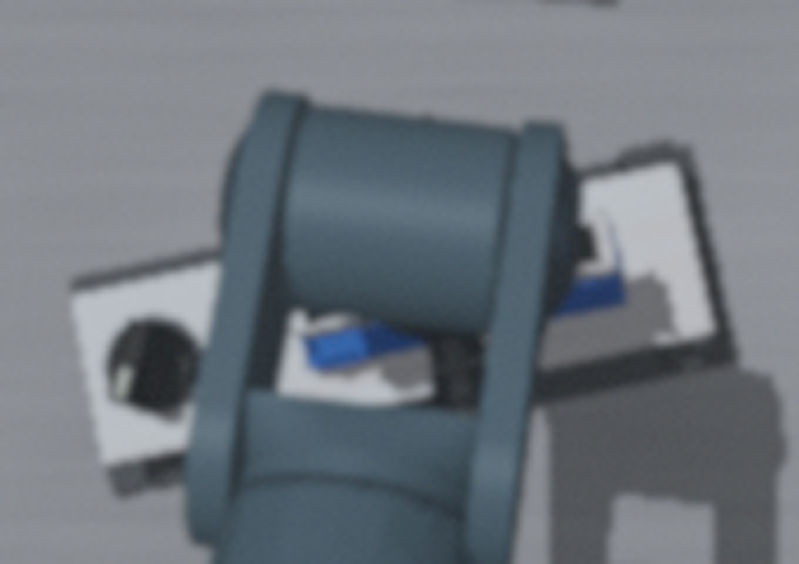

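View pics/p1s.png

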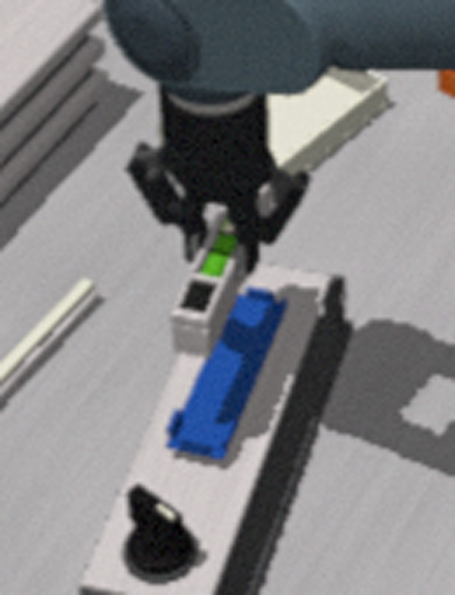

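Run:
```python
from d import *
s=manip.observe(); R=Ro.from_euler("z",11.18,degrees=True)
def q(u,v): return (240+u/3.5-.4,150+v/3.5-.4)
for nm,u,v in(("botL",173,348),("botR",208,353),("topL",175,315),("topR",211,324),("padc",198,296)):
    pass
    z=s["position"][2]-.015+(0 if nm[0]=="b" else .04)
    print(nm, (R.inv().apply(onz("side",q(u,v),z)-s["position"])*1e3).round(1), q(u,v))
c=np.array([0,.08,-.015])
for dz in(-.010,-.015,-.02):
  print(dz,[proj("side",s["position"]+R.apply([sx*.014,.08,dz])).round(1) for sx in(1,-1)])
```

```text
botL [ 16.2  74.9 -15. ] (289.02857142857147, 249.02857142857144)
botR [-10.   72.9 -15. ] (299.02857142857147, 250.45714285714286)
topL [10.8 79.2 25. ] (289.6, 239.6)
topR [-16.7  80.9  25. ] (299.8857142857143, 242.17142857142855)
padc [ 1.  56.6 25. ] (296.1714285714286, 234.17142857142855)
-0.01 [array([289.1, 249.2]), array([299.6, 251.4])]
-0.015 [array([289.2, 250.6]), array([299.7, 252.7])]
-0.02 [array([289.3, 251.9]), array([299.7, 254.1])]
```

Request:
{"api": "step_arm", "payload": {
  "increments": [
    [[255,0,-1,20,0.5,0,0],[255,0,-1,40,1,0,0],[255,0,-1,58,2,0,0],[255,0,-1,70,2.3,0,0],[255,0,-1,70,2.3,0,0],[255,0,-1,70,2.3,0,0]]
  ]
}}

```text
clock: 6.25
position: [0.5702, 0.0397, 0.1231]
tool_rot: [-177.7, 0.1, 11.1]
wrist_force: [0.5, 0.1, -2.3]
finger_gap: 0.0271
```

Run:
```python
from d import *
delta((.5693,.041,.12),11.5)
a=snap("top","p2",(200,180,170,120),4.7);b=snap("side","p2s",(270,210,75,90),6.5)
```

```text
t 6.25 pos [0.5702 0.0397 0.1231] rot [-1.7769e+02  7.0000e-02  1.1120e+01] F [ 0.5  0.1 -2.3] gap 0.0271
shift [-0.6 -1.3  3.1] turn [-2.31  0.06 -0.38]
```

View pics/p2.png

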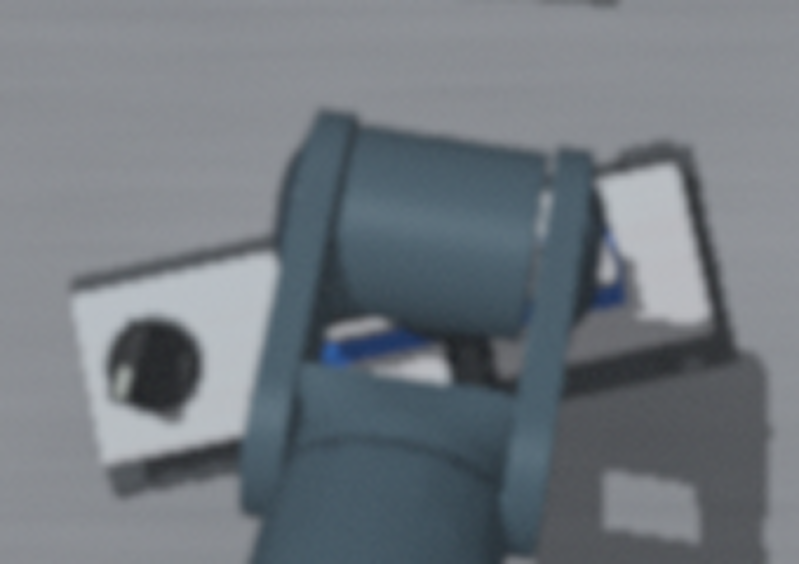

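View pics/p2s.png

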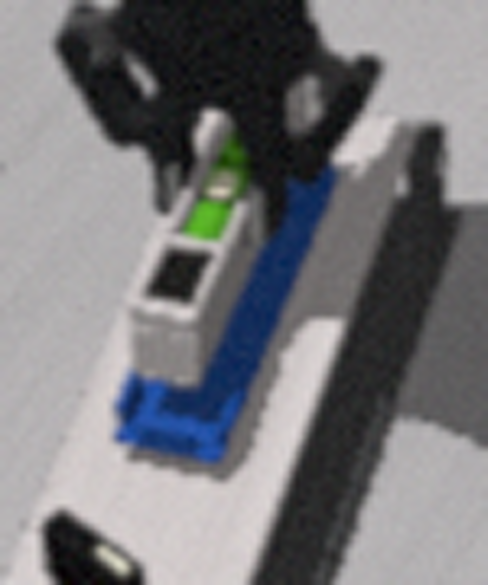

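Seen from the side, the level sits about 2 mm left of the cradle's centre line: the level end is at crop (170,380) and the cradle end about x=177. I'll correct that and lower it.

Request:
{"api": "step_arm", "payload": {
  "increments": [
    [[255,-2,0,5,0,0,-0.4],[255,-2,0,10,0,0,-0.4],[255,-2,0,13,0,0,-0.4],[255,-2,0,15,0,0,-0.4],[255,-2,0,15,0,0,-0.4]]
  ]
}}

```text
clock: 6.77
position: [0.568, 0.0406, 0.1078]
tool_rot: [-177.7, 0.0, 11.6]
wrist_force: [-0.1, -0.0, -2.2]
finger_gap: 0.0273
```

Run:
```python
from d import *
delta((.5675,.0395,.105),11.5)
b=snap("side","p3s",(270,210,75,90),6.5)
```

```text
t 6.77 pos [0.568  0.0406 0.1078] rot [-1.7768e+02  4.0000e-02  1.1590e+01] F [-0.1 -0.  -2.2] gap 0.0273
shift [-0.7  1.1  2.8] turn [-2.32  0.05  0.09]
```

View pics/p3s.png

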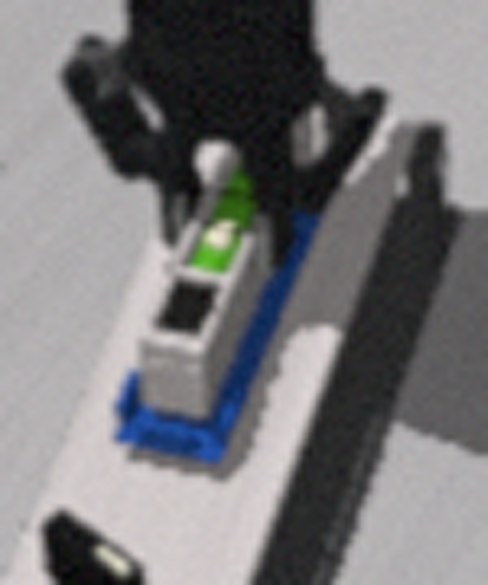

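It is now nearly centred between the lugs, with the end edge at (180,410). I'll lower until contact.

Request:
{"api": "step_arm", "payload": {
  "increments": [
    [[255,0,0,2,0,0,0],[255,0,0,4,0,0,0],[255,0,0,6,0,0,0],[255,0,0,6,0,0,0]]
  ]
}}

```text
clock: 7.15
position: [0.5681, 0.0408, 0.1019]
tool_rot: [-177.7, 0.0, 11.6]
wrist_force: [-0.5, 0.4, -3.0]
finger_gap: 0.0269
```

Request:
{"api": "step_arm", "payload": {
  "increments": [
    [[255,0,0,2,0,0,0],[255,0,0,4,0,0,0],[255,0,0,4,0,0,0]]
  ]
}}

```text
clock: 7.4
position: [0.568, 0.0409, 0.098]
tool_rot: [-177.7, 0.0, 11.6]
wrist_force: [0.6, -0.3, -3.5]
finger_gap: 0.0268
```

Run:
```python
from d import *
delta((.5675,.0395,.105),11.5)
b=snap("side","p4s",(270,210,75,90),6.5)
```

```text
t 7.4 pos [0.568  0.0409 0.098 ] rot [-1.7769e+02  3.0000e-02  1.1590e+01] F [ 0.6 -0.3 -3.5] gap 0.0268
shift [-0.8  1.  -7.1] turn [-2.31  0.03  0.09]
```

View pics/p4s.png

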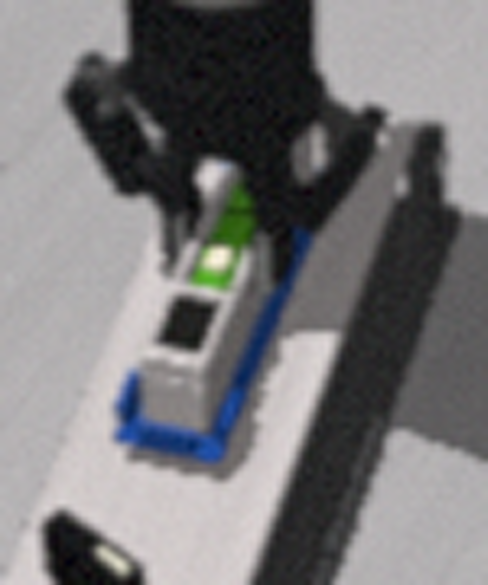

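Request:
{"api": "step_arm", "payload": {
  "increments": [
    [[255,0,0,1.5,0,0,0],[255,0,0,3,0,0,0],[255,0,0,3,0,0,0]]
  ]
}}

```text
clock: 7.7
position: [0.5688, 0.0411, 0.0964]
tool_rot: [-177.7, -0.0, 11.6]
wrist_force: [-3.1, 0.9, 2.3]
finger_gap: 0.027
```

Request:
{"api": "step_arm", "payload": {
  "increments": [
    [[255,0,0,1.5,0,0,0],[255,0,0,3,0,0,0],[255,0,0,3,0,0,0]]
  ]
}}

```text
clock: 7.95
position: [0.5691, 0.0417, 0.0947]
tool_rot: [-177.7, -0.1, 11.6]
wrist_force: [-6.7, 3.9, 11.2]
finger_gap: 0.0269
```

Run:
```python
from d import *
delta((.5675,.0395,.105),11.5)
b=snap("side","p5s",(270,210,75,90),6.5)
```

```text
t 7.95 pos [0.5691 0.0417 0.0947] rot [-1.7767e+02 -8.0000e-02  1.1600e+01] F [-6.7  3.9 11.2] gap 0.0269
shift [ -2.    1.5 -10.3] turn [-2.33 -0.08  0.1 ]
```

View pics/p5s.png

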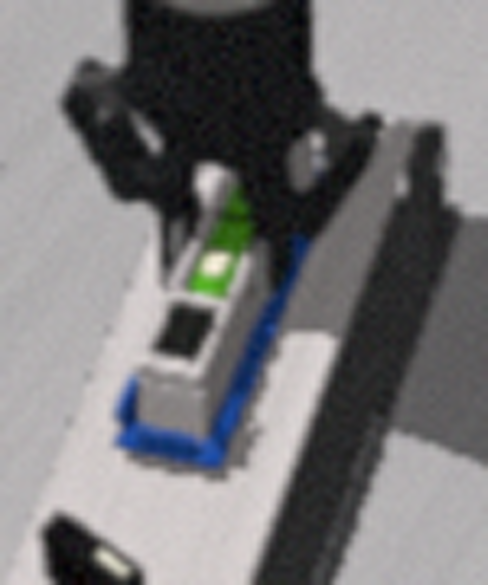

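Request:
{"api": "step_arm", "payload": {
  "increments": [
    [[255,0,0,-3,0,0,0],[255,-2,0,-3,0,0,0],[255,-2,0,-3,0,0,0]]
  ]
}}

```text
clock: 8.25
position: [0.5671, 0.0406, 0.096]
tool_rot: [-177.7, -0.2, 11.5]
wrist_force: [2.3, 1.2, 0.8]
finger_gap: 0.027
```

Request:
{"api": "step_arm", "payload": {
  "increments": [
    [[255,0,0,1.5,0,0,0],[255,0,0,2,0,0,0],[255,0,0,2,0,0,0]]
  ]
}}

```text
clock: 8.5
position: [0.5675, 0.0409, 0.0951]
tool_rot: [-177.7, -0.1, 11.6]
wrist_force: [-2.3, 2.6, 10.0]
finger_gap: 0.027
```

Run:
```python
from d import *
delta((.5675,.0395,.105),11.5)
b=snap("side","p6s",(270,210,75,90),6.5)
```

```text
t 8.5 pos [0.5675 0.0409 0.0951] rot [-1.7771e+02 -1.4000e-01  1.1570e+01] F [-2.3  2.6 10. ] gap 0.027
shift [ -0.2   1.  -10. ] turn [-2.29 -0.14  0.07]
```

View pics/p6s.png

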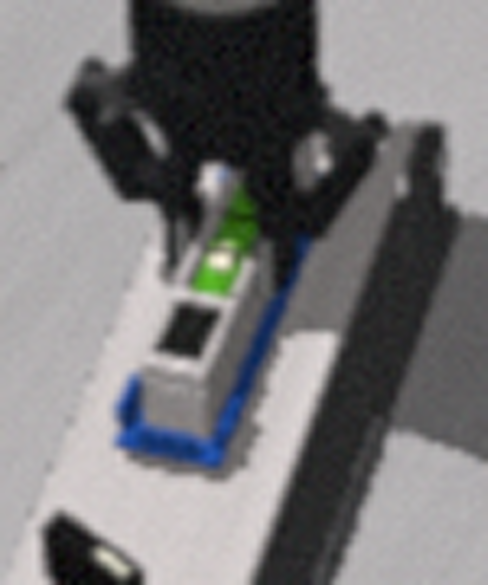

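Laterally centred, with firm vertical contact (10 N up). I'll ease up slightly and release.

Request:
{"api": "step_arm", "payload": {
  "increments": [
    [[255,0,0,-1.5,0,0,0],[255,0,0,-1.5,0,0,0],[120,0,0,-1.5,0,0,0],[60,0,0,-1.5,0,0,0],[0,0,0,-1.5,0,0,0],[0,0,0,-1.5,0,0,0],[0,0,0,-1.5,0,0,0],[0,0,0,-1.5,0,0,0]]
  ]
}}

```text
clock: 9.22
position: [0.5662, 0.0406, 0.0947]
tool_rot: [-177.7, 0.0, 11.6]
wrist_force: [0.3, 0.2, 0.9]
finger_gap: 0.0855
```

Request:
{"api": "step_arm", "payload": {
  "increments": [
    [[0,0,0,-20,0,0,0],[0,0,0,-50,0,0,0],[0,0,0,-85,0,0,0],[0,0,0,-110,0,0,0]]
  ]
}}

```text
clock: 9.55
position: [0.5678, 0.0362, 0.2076]
tool_rot: [-177.7, -0.1, 11.6]
wrist_force: [0.7, -0.7, -0.2]
finger_gap: 0.0853
```

Run:
```python
from d import *
delta((.533,.212,.2),77)
b=snap("side","p7s",(255,210,90,120),5)
a=snap("top","p7",(200,190,170,110),4.7)
```

```text
t 9.55 pos [0.5678 0.0362 0.2076] rot [-1.7775e+02 -1.3000e-01  1.1590e+01] F [ 0.7 -0.7 -0.2] gap 0.0853
shift [   1.2 -178.8   14.6] turn [ -1.93  -1.4  -65.4 ]
```

View pics/p7s.png

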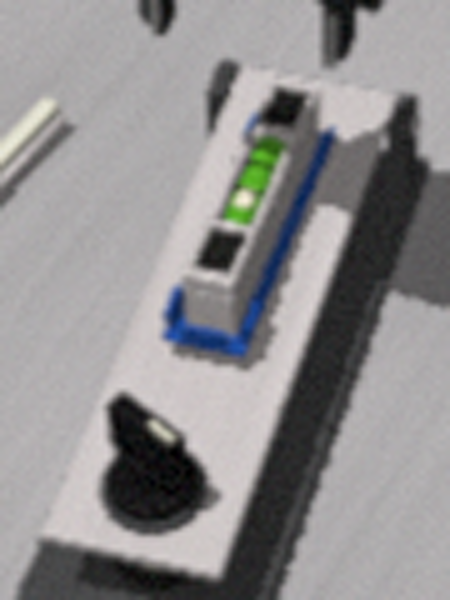

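View pics/p7.png

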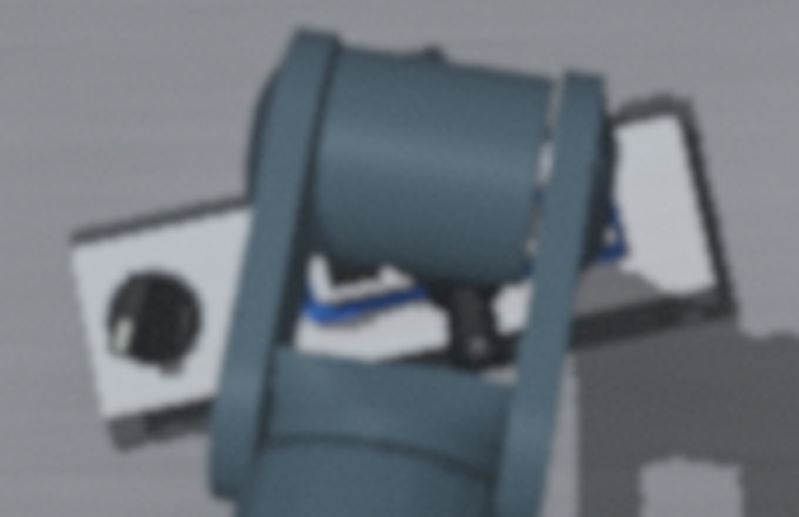

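The level lies in the cradle between its stops, and the bubble at crop (245,198) is shifted towards the foot end as expected. Next the knob.

Request:
{"api": "step_arm", "payload": {
  "increments": [
    [[0,0,-18,0,0,0,-7],[0,0,-36,0,0,0,-14],[0,0,-54,0,-1,0,-21],[0,0,-72,0,-1,0,-28],[0,0,-90,0,-1,0,-35],[0,0,-108,0,-2,-1,-42],[0,0,-126,0,-2,-1,-49],[0,0,-144,0,-2,-1,-56],[0,1,-162,5,-2,-1.4,-63],[0,1,-179,15,-1.9,-1.4,-65.4]]
  ]
}}

```text
clock: 10.48
position: [0.5323, 0.2134, 0.1972]
tool_rot: [-179.9, -0.0, 77.3]
wrist_force: [1.1, -0.4, 0.5]
finger_gap: 0.0854
```

Run:
```python
from d import *
delta((.533,.212,.105),77)
b=snap("side","q1s",(225,170,130,160),3.7)
a=snap("top","q1",(190,180,180,120),4.4)
```

```text
t 10.48 pos [0.5323 0.2134 0.1972] rot [-1.7992e+02 -3.0000e-02  7.7290e+01] F [ 1.1 -0.4  0.5] gap 0.0854
shift [-1.3  1.1 92.2] turn [-0.08 -0.03  0.29]
```

View pics/q1s.png

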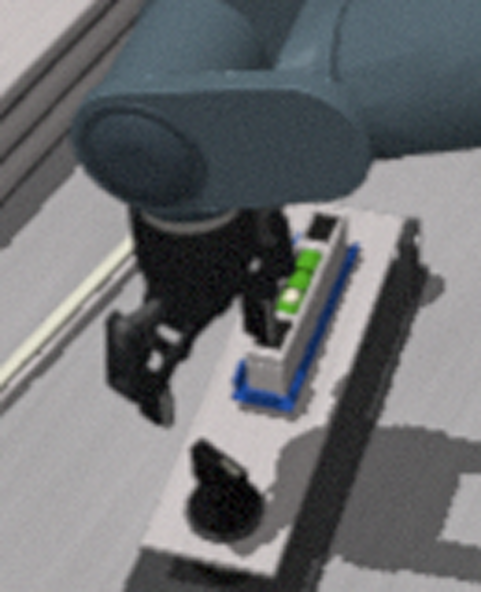

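View pics/q1.png

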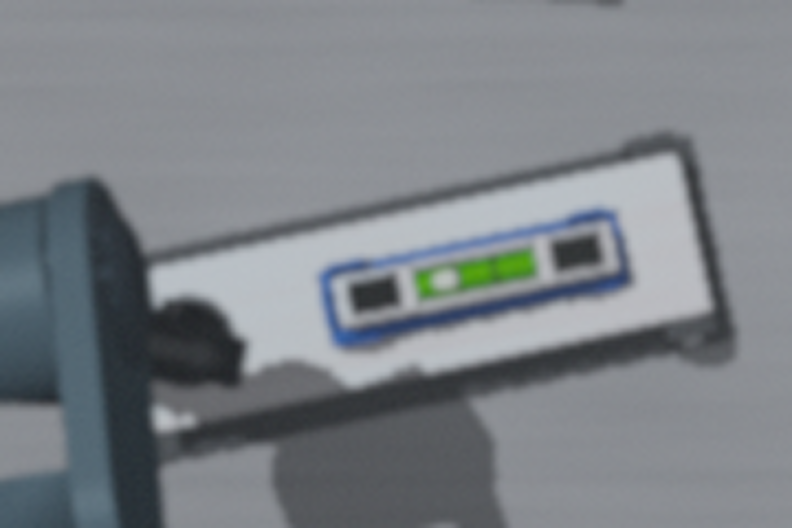

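In the top view the level is in place (pads (375,294) and (577,252)) and the bubble is at (445,280), 18 mm towards the foot end. That is 39 mrad, so the shelf tilt is about 31 mrad and needs about 1.04 rad (60°) clockwise. I'll descend on the knob.

Request:
{"api": "step_arm", "payload": {
  "increments": [
    [[0,-1,1,25,0,0,0],[0,-1,1,50,0,0,0],[0,-1,1,65,0,0,0],[0,-1,1,65,0,0,0],[0,-1,1,65,0,0,0]]
  ]
}}

```text
clock: 11.0
position: [0.5322, 0.2104, 0.1312]
tool_rot: [-179.7, 0.1, 76.9]
wrist_force: [-0.6, -0.1, -0.1]
finger_gap: 0.0858
```

Run:
```python
from d import *
delta((.533,.212,.105),77)
b=snap("side","q2s",(235,230,100,110),5.4)
```

```text
t 11.0 pos [0.5322 0.2104 0.1312] rot [-1.7973e+02  6.0000e-02  7.6930e+01] F [-0.6 -0.1 -0.1] gap 0.0858
shift [ 1.8  0.5 26.2] turn [-0.27  0.06 -0.07]
```

View pics/q2s.png

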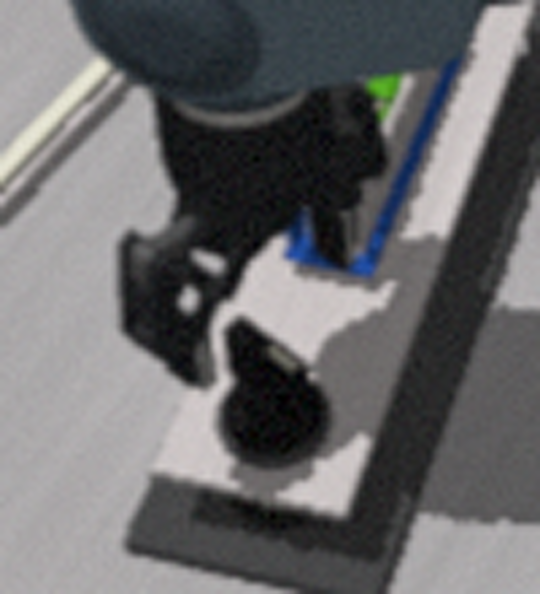

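The bar runs (240,325)–(305,375), between the fingers at (205,380) and (340,260). I'll descend and grip.

Request:
{"api": "step_arm", "payload": {
  "increments": [
    [[0,2,0,10,0,0,0],[0,2,0,20,0,0,0],[0,2,0,26,0,0,0],[0,2,0,26,0,0,0],[255,2,0,26,0,0,0],[255,2,0,26,0,0,0],[255,2,0,26,0,0,0],[255,2,0,26,0,0,0],[255,2,0,26,0,0,0],[255,2,0,26,0,0,0]]
  ],
  "grip_force": 40
}}

```text
clock: 11.88
position: [0.5334, 0.2124, 0.1063]
tool_rot: [-179.9, 0.1, 77.0]
wrist_force: [2.8, -10.2, -1.5]
finger_gap: 0.0129
```

Run:
```python
from d import *
delta((.533,.212,.105),77)
print(manip.observe()["wrist_torque"])
b=snap("side","q3s",(235,230,100,110),5.4)
```

```text
t 11.88 pos [0.5334 0.2124 0.1063] rot [-1.7992e+02  1.0000e-01  7.7040e+01] F [  2.8 -10.2  -1.5] gap 0.0129
shift [-0.5 -0.3  1.3] turn [-0.08  0.1   0.04]
[-1.7897165  -0.35722788 -0.21572549]
```

View pics/q3s.png

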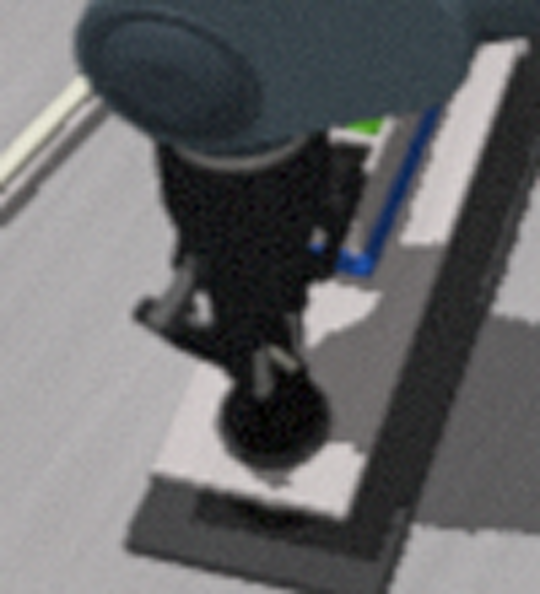

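Gripped (gap 13 mm). I'll turn 60° clockwise, following the knob's 9 mm rise.

Request:
{"api": "step_arm", "payload": {
  "increments": [
    [[255,-1.5,0,0,0,0,0],[255,-1.5,0,-1,0,0,7],[255,-1.7,0,-2,0,0,14],[255,-2,0,-3,0,0,21],[255,-2,0,-4,0,0,28],[255,-2,0,-5,0,0,34],[255,-2.5,0,-6,0,0,40],[255,-2.5,0,-7,0,0,46],[255,-2.5,0,-7.5,0,0,50],[255,-2.5,0,-7.5,0,0,50]]
  ]
}}

```text
clock: 12.77
position: [0.5331, 0.2112, 0.1141]
tool_rot: [-179.9, -0.0, 26.9]
wrist_force: [0.3, 0.7, 0.1]
finger_gap: 0.0132
```

Run:
```python
from d import *
delta((.533,.210,.114),17)
print(manip.observe()["wrist_torque"])
b=snap("side","q4s",(235,200,120,140),4)
a=snap("top","q4",(190,180,180,120),4.4)
```

```text
t 12.77 pos [0.5331 0.2112 0.1141] rot [-1.7985e+02 -1.0000e-02  2.6930e+01] F [0.3 0.7 0.1] gap 0.0132
shift [-0.6  1.1  0.1] turn [-0.15 -0.    9.93]
[ 0.39273916 -0.06038955 -0.14801664]
```

View pics/q4.png

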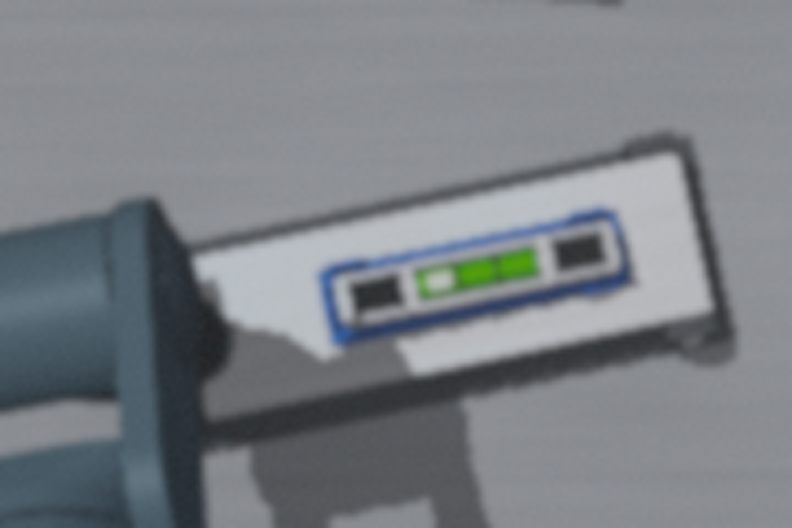

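View pics/q4s.png

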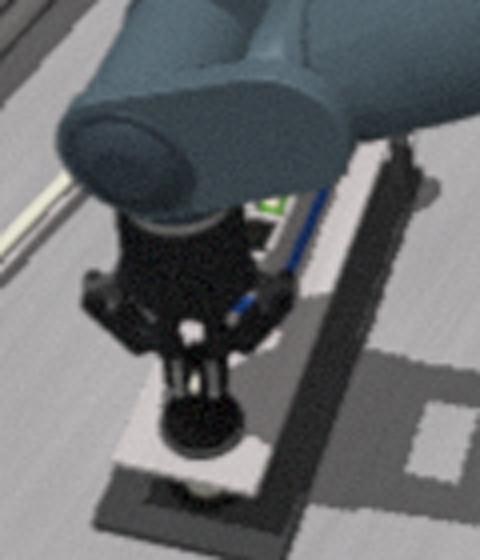

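Request:
{"api": "step_arm", "payload": {
  "increments": [
    [[255,0,0,-0.7,0,0,5],[255,0,0,-1.5,0,0,10],[255,0,0,-1.5,0,0,10],[255,0,0,-1.5,0,0,10],[255,0,0,-1.5,0,0,10]]
  ]
}}

```text
clock: 13.28
position: [0.5327, 0.211, 0.1152]
tool_rot: [-179.9, 0.1, 17.1]
wrist_force: [0.3, 1.3, 0.3]
finger_gap: 0.013
```

Request:
{"api": "step_arm", "payload": {
  "increments": [
    [[180,0,0,0,0,0,0],[60,0,0,0,0,0,0],[0,0,0,0,0,0,0],[0,0,0,0,0,0,0],[0,0,0,0,0,0,0],[0,0,0,-30,0,0,0],[0,0,0,-70,0,0,0],[0,0,0,-70,0,0,0]]
  ]
}}

```text
clock: 13.95
position: [0.5371, 0.2115, 0.1932]
tool_rot: [180.0, -0.6, 17.0]
wrist_force: [0.0, 0.5, 2.0]
finger_gap: 0.0856
```

Run:
```python
from d import *
delta((.533,.210,.114),17)
b=snap("side","q5s",(235,200,120,140),4)
a=snap("top","q5",(190,180,180,120),4.4)
```

```text
t 13.95 pos [0.5371 0.2115 0.1932] rot [179.98  -0.63  17.03] F [0.  0.5 2. ] gap 0.0856
shift [-5.2  0.2 79.2] turn [ 0.02 -0.63  0.03]
```

View pics/q5s.png

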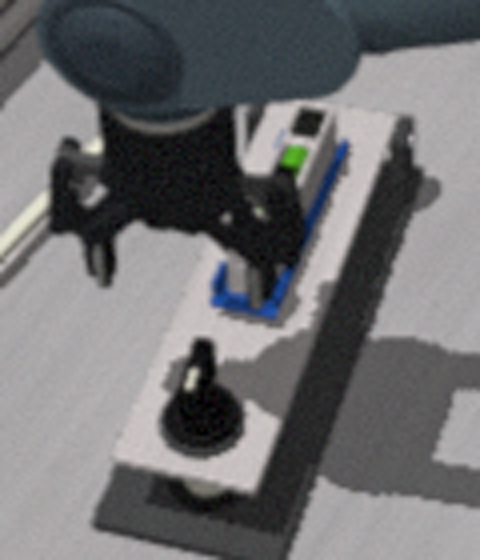

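The knob has turned (the bar now points nearly along the shelf, mark at (190,378)). Next I'll press the level at the foot-end pad with shut fingers, tilted to keep the vial visible from above.

Run:
```python
from d import *
X=onz("top",(275.0,246.6),.128); print(X)
s=manip.observe(); R0=Ro.from_euler("xyz",s["tool_rot"],degrees=True)
R1=Ro.from_euler("xyz",[180,0,11.5],degrees=True)*Ro.from_euler("x",-12,degrees=True)
print(R1.as_euler("xyz",degrees=True))
P=X+[0,0,.04]
print((R0.inv().apply(P-s["position"])*1e3).round(1),(R0.inv()*R1).as_rotvec(degrees=True).round(1))
```

```text
[0.55696868 0.09066982 0.128     ]
[168.    0.   11.5]
[-13.4 121.6  19.4] [-12.   -0.7   5.5]
```

Request:
{"api": "step_arm", "payload": {
  "increments": [
    [[255,-3,25,0,-3,0,1],[255,-6,50,0,-6,0,3],[255,-9,80,0,-9,-0.7,5],[255,-13,110,5,-12,-0.7,5.5],[255,-13,122,15,-12,-0.7,5.5],[255,-13,122,19,-12,-0.7,5.5],[255,-13,122,19,-12,-0.7,5.5],[255,-13,122,19,-12,-0.7,5.5],[255,-13,122,19,-12,-0.7,5.5]]
  ]
}}

```text
clock: 14.8
position: [0.5559, 0.091, 0.1659]
tool_rot: [168.1, 0.3, 11.5]
wrist_force: [0.4, -0.0, 1.6]
finger_gap: -0.0
```

Run:
```python
from d import *
delta((.557,.091,.128),11.5,(168,0))
b=snap("side","r1s",(235,180,120,140),4)
a=snap("top","r1",(190,180,180,120),4.4)
```

```text
t 14.8 pos [0.5559 0.091  0.1659] rot [168.1    0.26  11.52] F [ 0.4 -0.   1.6] gap -0.0
shift [ 1.3 -7.6 37.1] turn [-0.1   0.25  0.08]
```

View pics/r1.png

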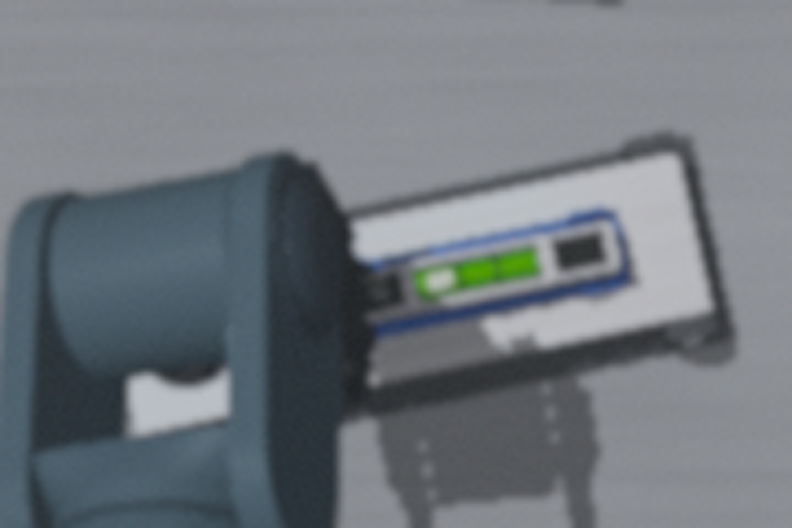

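View pics/r1s.png

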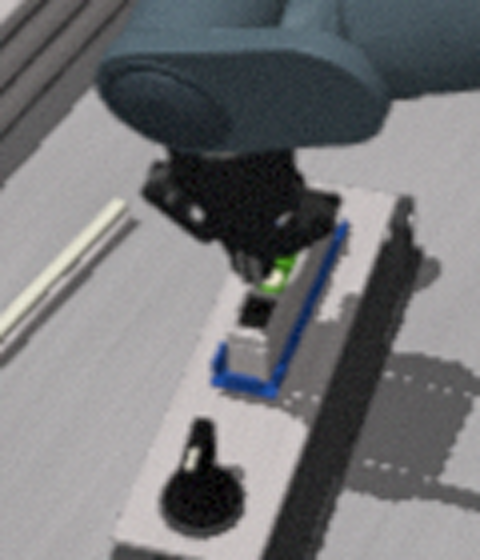

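From above, the vial stays clear of the arm and the fingertips are over the near pad. I'll press down.

Request:
{"api": "step_arm", "payload": {
  "increments": [
    [[255,1,-3,14,0,0,0],[255,1,-6,26,0,0,0],[255,1,-7,32,0,0,0],[255,1,-7.5,36,0,0,0],[255,1,-7.5,36,0,0,0]]
  ]
}}

```text
clock: 15.32
position: [0.5564, 0.0906, 0.1286]
tool_rot: [168.1, 0.3, 11.5]
wrist_force: [-1.5, 1.6, 2.8]
finger_gap: -0.0001
```

Request:
{"api": "step_arm", "payload": {
  "increments": [
    [[255,0,-0.4,2,0,0,0],[255,0,-0.8,4,0,0,0],[255,0,-0.8,4,0,0,0]]
  ]
}}

```text
clock: 15.57
position: [0.5571, 0.0904, 0.1255]
tool_rot: [168.1, 0.2, 11.5]
wrist_force: [-0.8, 2.9, 3.9]
finger_gap: -0.0005
```

Request:
{"api": "step_arm", "payload": {
  "increments": [
    [[255,0,-0.4,2,0,0,0],[255,0,-0.8,4,0,0,0],[255,0,-0.8,4,0,0,0]]
  ]
}}

```text
clock: 15.82
position: [0.5571, 0.0904, 0.1211]
tool_rot: [168.1, 0.2, 11.5]
wrist_force: [-0.5, 3.5, 5.2]
finger_gap: -0.0
```

Request:
{"api": "step_arm", "payload": {
  "increments": [
    [[255,0,-0.4,2,0,0,0],[255,0,-0.8,4,0,0,0],[255,0,-0.8,4,0,0,0]]
  ]
}}

```text
clock: 16.07
position: [0.5579, 0.0907, 0.1184]
tool_rot: [168.1, 0.1, 11.5]
wrist_force: [-1.7, 4.8, 11.8]
finger_gap: 0.0001
```

Request:
{"api": "step_arm", "payload": {
  "increments": [
    [[255,0,-0.2,1,0,0,0],[255,0,-0.2,1,0,0,0],[255,0,-0.2,1,0,0,0],[255,0,-0.2,1,0,0,0],[255,0,-0.2,1,0,0,0],[255,0,-0.2,1,0,0,0],[255,0,-0.2,1,0,0,0],[255,0,-0.2,1,0,0,0],[255,0,-0.2,1,0,0,0],[255,0,-0.2,1,0,0,0]]
  ]
}}

```text
clock: 16.9
position: [0.558, 0.0908, 0.1181]
tool_rot: [168.1, 0.1, 11.5]
wrist_force: [-4.5, 5.9, 13.2]
finger_gap: 0.0004
```

Request:
{"api": "step_arm", "payload": {
  "increments": [
    [[255,0,0,0,0,0,0],[255,0,0,0,0,0,0],[255,0,0,0,0,0,0],[255,0,0,0,0,0,0],[255,0,0,0,0,0,0],[255,0,0,0,0,0,0],[255,0,0,0,0,0,0],[255,0,0,0,0,0,0],[255,0,0,0,0,0,0],[255,0,0,0,0,0,0]]
  ]
}}

```text
clock: 17.73
position: [0.5581, 0.0908, 0.1181]
tool_rot: [168.1, 0.1, 11.5]
wrist_force: [-3.5, 5.5, 12.6]
finger_gap: -0.0001
```

Run:
```python
from d import *
delta((.557,.091,.118),11.5,(168,0))
b=snap("side","r2s",(235,180,120,140),4)
a=snap("top","r2",(265,220,80,50),9.5)
```

```text
t 17.73 pos [0.5581 0.0908 0.1181] rot [1.6808e+02 6.0000e-02 1.1480e+01] F [-3.5  5.5 12.6] gap -0.0001
shift [-1.  -0.4  0. ] turn [-0.08  0.07 -0.01]
```

View pics/r2.png

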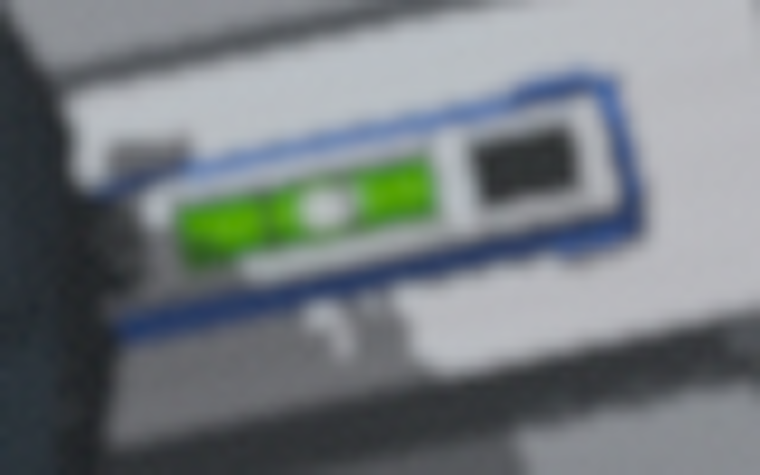

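View pics/r2s.png

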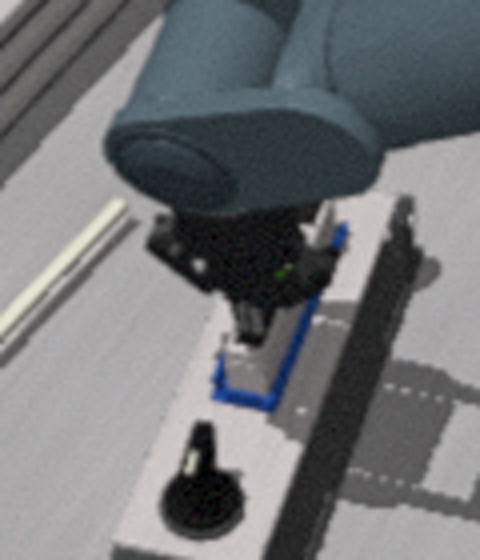

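The pressed bubble is at (328,203), right of the lines' middle (about 309). The hinge end is still high, so I'll quantify it.

```bash
cat > bub.py <<'E'
from h import *
def run(n):
    im=manip.snapshot("top"); cv2.imwrite(f"pics/{n}.png",im[:,:,::-1])
    f=im.astype(float); hsv=cv2.cvtColor(im,cv2.COLOR_RGB2HSV)
    m=cv2.inRange(hsv,(40,120,60),(75,255,255)); m[:, :265]=0;m[:,345:]=0;m[:215]=0;m[275:]=0
    pts=cv2.findNonZero(m)[:,0,:].astype(float)
    rc=cv2.minAreaRect(cv2.findNonZero(m)); print(rc)
    c=np.array(rc[0]); u=np.array([-np.cos(np.radians(12.2)),np.sin(np.radians(12.2))]) # toward foot, pixel dir
    v=np.array([u[1],-u[0]])
    t=np.arange(-42,43)*.001
    rows=[]
    for mm in np.arange(-42,43,1.0):
        vals=[cv2.getRectSubPix(im,(1,1),tuple((c+u*mm*.40+v*w).tolist()))[0,0].astype(float) for w in(-1,-.5,0,.5,1)]
        rows.append(np.mean(vals,0))
    r=np.array(rows); x=np.arange(-42,43)
    g=r[:,1]-np.maximum(r[:,0],r[:,2]); w=np.clip(r[:,2]-60,0,None)*(abs(x)<30)
    print("blue",dict(zip(x.tolist(),r[:,2].round().astype(int).tolist())))
    print("green",dict(zip(x.tolist(),r[:,1].round().astype(int).tolist())))
    print("bubble centroid mm(+foot)",(w*x).sum()/w.sum())
E
python3 -c "
import bub;bub.run('b1')"
```

```text
((296.6730651855469, 241.86538696289062), (5.0990190505981445, 25.691213607788086), 78.69007110595703)
blue {-42: 178, -41: 184, -40: 186, -39: 184, -38: 175, -37: 164, -36: 145, -35: 122, -34: 98, -33: 75, -32: 51, -31: 34, -30: 24, -29: 15, -28: 13, -27: 11, -26: 11, -25: 10, -24: 9, -23: 9, -22: 9, -21: 12, -20: 19, -19: 26, -18: 41, -17: 59, -16: 76, -15: 93, -14: 109, -13: 122, -12: 134, -11: 146, -10: 155, -9: 163, -8: 170, -7: 174, -6: 178, -5: 178, -4: 176, -3: 171, -2: 162, -1: 152, 0: 135, 1: 117, 2: 97, 3: 75, 4: 54, 5: 40, 6: 31, 7: 25, 8: 26, 9: 29, 10: 29, 11: 28, 12: 26, 13: 21, 14: 14, 15: 9, 16: 8, 17: 7, 18: 8, 19: 7, 20: 7, 21: 8, 22: 9, 23: 10, 24: 12, 25: 14, 26: 17, 27: 19, 28: 21, 29: 24, 30: 29, 31: 40, 32: 51, 33: 64, 34: 78, 35: 91, 36: 100, 37: 107, 38: 111, 39: 111, 40: 110, 41: 104, 42: 97}
green {-42: 173, -41: 179, -40: 182, -39: 182, -38: 177, -37: 171, -36: 166, -35: 160, -34: 156, -33: 156, -32: 156, -31: 157, -30: 158, -29: 158, -28: 158, -27: 158, -26: 158, -25: 157, -24: 157, -23: 158, -22: 158, -21: 158, -20: 158, -19: 159, -18: 159, -17: 159, -16: 159, -15: 157, -14: 154, -13: 153, -12: 154, -11: 156, -10: 161, -9: 166, -8: 172, -7: 177, -6: 181, -5: 182, -4: 183, -3: 182, -2: 179, -1: 176, 0: 172, 1: 168, 2: 165, 3: 162, 4: 159, 5: 155, 6: 151, 7: 146, 8: 141, 9: 135, 10: 134, 11: 136, 12: 139, 13: 145, 14: 150, 15: 153, 16: 156, 17: 158, 18: 158, 19: 159, 20: 158, 21: 157, 22: 155, 23: 152, 24: 149, 25: 145, 26: 140, 27: 136, 28: 131, 29: 127, 30: 122, 31: 118, 32: 114, 33: 111, 34: 108, 35: 108, 36: 109, 37: 110, 38: 110, 39: 109, 40: 107, 41: 101, 42: 93}
bubble centroid mm(+foot) -6.221716597143218
```

The pressed bubble is about 5.8 mm towards the hinge end (edges of the vial at ±35 check out). That needs about 22–24° more clockwise. I'll lift off and go back to the knob.

Request:
{"api": "step_arm", "payload": {
  "increments": [
    [[255,0,4,-20,0,0,0],[255,0,9,-45,0,0,0],[255,0,15,-70,0,0,0],[255,0,15,-70,0,0,0]]
  ]
}}

```text
clock: 18.22
position: [0.5601, 0.0895, 0.1928]
tool_rot: [167.9, -0.3, 11.5]
wrist_force: [1.4, -0.1, 2.0]
finger_gap: 0.0001
```

Run:
```python
from d import *
delta((.533,.211,.19),17)
```

```text
t 18.22 pos [0.5601 0.0895 0.1928] rot [167.89  -0.25  11.48] F [ 1.4 -0.1  2. ] gap 0.0001
shift [  -2.4 -122.3  -23.4] turn [12.11  0.33 -5.52]
```

Request:
{"api": "step_arm", "payload": {
  "increments": [
    [[0,0,-25,-5,3,0,-1],[0,-1,-50,-10,6,0,-3],[0,-1,-75,-15,9,0,-5],[0,-2,-100,-19,12,0.3,-5.5],[0,-2,-122,-23,12,0.3,-5.5],[0,-2,-122,-23,12,0.3,-5.5],[0,-2,-122,-23,12,0.3,-5.5]]
  ]
}}

```text
clock: 18.8
position: [0.5298, 0.2111, 0.1835]
tool_rot: [-180.0, 0.6, 17.0]
wrist_force: [0.3, 0.7, -0.5]
finger_gap: 0.0828
```

Run:
```python
from d import *
delta((.533,.211,.115),17)
a=snap("top","s1",(190,180,180,120),4.4)
b=snap("side","s1s",(235,200,120,140),4)
```

```text
t 18.8 pos [0.5298 0.2111 0.1835] rot [-179.96    0.63   17.04] F [ 0.3  0.7 -0.5] gap 0.0828
shift [ 3.7  1.1 68.5] turn [-0.04  0.63  0.04]
```

View pics/s1.png

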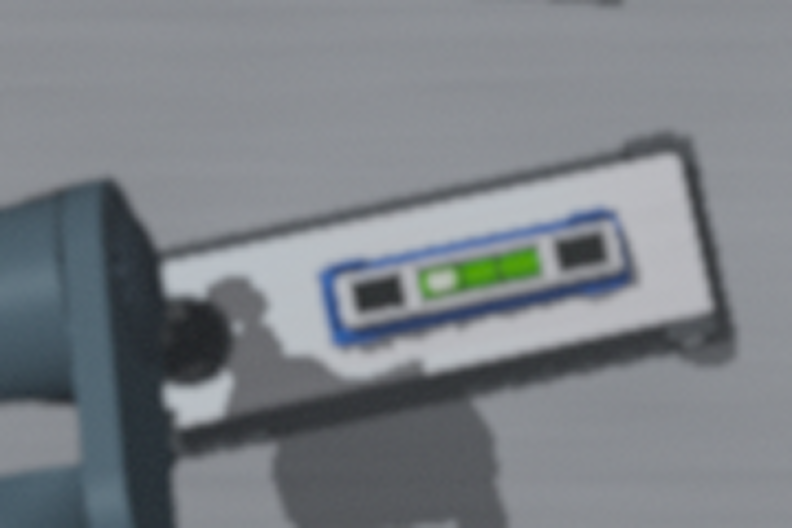

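View pics/s1s.png

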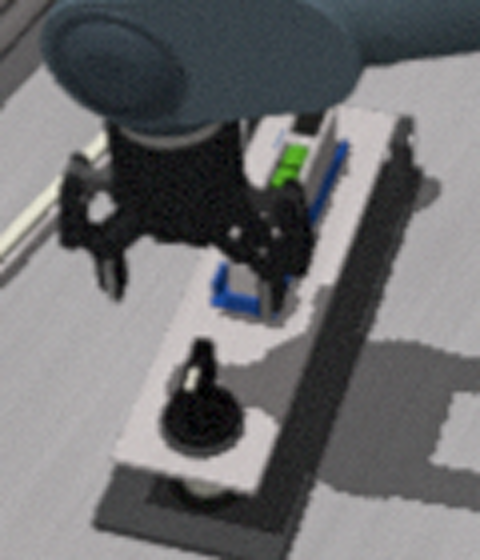

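Request:
{"api": "step_arm", "payload": {
  "increments": [
    [[0,2,1,20,0,0,0],[0,2,1,40,0,0,0],[0,2,1,60,0,0,0],[0,2,1,67,0,0,0],[0,2,1,67,0,0,0],[0,2,1,67,0,0,0]]
  ]
}}

```text
clock: 19.4
position: [0.5324, 0.2102, 0.118]
tool_rot: [-179.9, 0.5, 16.9]
wrist_force: [-0.2, -0.2, 0.5]
finger_gap: 0.0855
```

Run:
```python
from d import *
delta((.533,.211,.115),17)
```

```text
t 19.4 pos [0.5324 0.2102 0.118 ] rot [-179.91    0.52   16.92] F [-0.2 -0.2  0.5] gap 0.0855
shift [ 0.9 -0.6  3. ] turn [-0.09  0.52 -0.08]
```

Position is good. Grip, then turn 22° clockwise, rising about 3 mm.

Request:
{"api": "step_arm", "payload": {
  "increments": [
    [[255,0,0,2,0,0,0],[255,0,0,2,0,0,0],[255,0,0,2,0,0,0],[255,0,0,2,0,0,0],[255,0,0,2,0,0,0],[255,0,0,2,0,0,0],[255,0,0,2,0,0,0]]
  ]
}}

```text
clock: 19.98
position: [0.5326, 0.211, 0.1163]
tool_rot: [-179.9, 0.4, 17.0]
wrist_force: [1.4, 1.4, -0.3]
finger_gap: 0.0129
```

Request:
{"api": "step_arm", "payload": {
  "increments": [
    [[255,0,0,-1,0,0,6],[255,0,0,-2,0,0,12],[255,0,0,-3,0,0,18],[255,0,0,-3.3,0,0,23],[255,0,0,-3.3,0,0,23],[255,0,0,-3.3,0,0,23],[255,0,0,-3.3,0,0,23]]
  ]
}}

```text
clock: 20.57
position: [0.5325, 0.2106, 0.1193]
tool_rot: [179.9, 0.5, -6.0]
wrist_force: [2.7, -1.2, -0.0]
finger_gap: 0.0128
```

Request:
{"api": "step_arm", "payload": {
  "increments": [
    [[180,0,0,0,0,0,0],[60,0,0,0,0,0,0],[0,0,0,0,0,0,0],[0,0,0,0,0,0,0],[0,0,0,0,0,0,0],[0,0,0,-30,0,0,0],[0,0,0,-70,0,0,0],[0,0,0,-70,0,0,0]]
  ]
}}

```text
clock: 21.23
position: [0.5369, 0.2118, 0.1972]
tool_rot: [-179.9, -0.2, -6.0]
wrist_force: [1.4, 0.7, 2.1]
finger_gap: 0.0859
```

Run:
```python
from d import *
b=snap("side","t1s",(235,200,120,140),4)
s=manip.observe(); R0=Ro.from_euler("xyz",s["tool_rot"],degrees=True); print(s["position"],s["tool_rot"])
R1=Ro.from_euler("xyz",[168,0,11.5],degrees=True)
P=np.array([.557,.091,.165])
print((R0.inv().apply(P-s["position"])*1e3).round(1),(R0.inv()*R1).as_rotvec(degrees=True).round(1))
```

```text
[0.53572096 0.21149059 0.19429612] [-1.79950204e+02 -1.84399728e-02 -6.01863399e+00]
[ 33.8 117.6  29.2] [-12.    1.8 -17.5]
```

View pics/t1s.png

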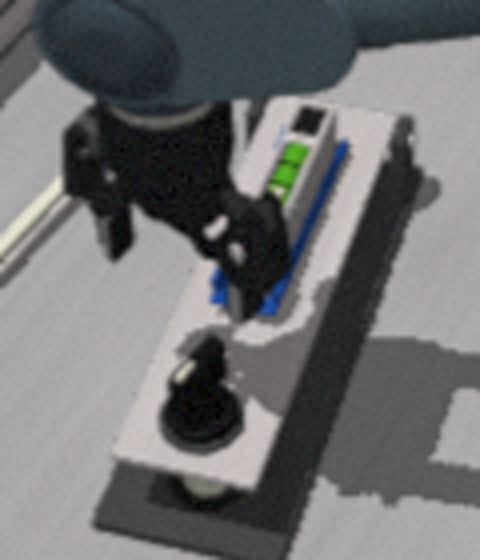

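The knob turned further, with the mark now at (182,373), and the level is undisturbed. I'll go back to the pad and press.

Request:
{"api": "step_arm", "payload": {
  "increments": [
    [[255,8,25,0,-3,0,-4],[255,16,55,5,-6,1,-9],[255,24,85,12,-9,1.5,-14],[255,34,112,22,-12,1.8,-17.5],[255,34,118,29,-12,1.8,-17.5],[255,34,118,29,-12,1.8,-17.5],[255,34,118,29,-12,1.8,-17.5],[255,34,118,29,-12,1.8,-17.5]]
  ]
}}

```text
clock: 21.95
position: [0.5539, 0.0907, 0.1602]
tool_rot: [168.0, 0.5, 11.5]
wrist_force: [0.3, -0.4, 0.6]
finger_gap: -0.0001
```

Run:
```python
from d import *
delta((.557,.091,.130),11.5,(168,0))
```

```text
t 21.95 pos [0.5539 0.0907 0.1602] rot [168.01   0.55  11.52] F [ 0.3 -0.4  0.6] gap -0.0001
shift [ 3.4 -6.  29.6] turn [-0.01  0.53  0.13]
```

Request:
{"api": "step_arm", "payload": {
  "increments": [
    [[255,2,-3,12,0,0.5,0],[255,3,-5,22,0,0.5,0],[255,3,-6,29,0,0.5,0],[255,3,-7,33,0,0.5,0],[255,3,-7.5,36,0,0.5,0],[255,3,-7.5,36,0,0.5,0]]
  ]
}}

```text
clock: 22.45
position: [0.5566, 0.0909, 0.1233]
tool_rot: [168.0, 0.1, 11.6]
wrist_force: [-0.8, 2.9, 5.8]
finger_gap: 0.0002
```

Request:
{"api": "step_arm", "payload": {
  "increments": [
    [[255,0,-0.4,2,0,0,0],[255,0,-0.8,4,0,0,0],[255,0,-0.8,4,0,0,0]]
  ]
}}

```text
clock: 22.7
position: [0.5575, 0.0909, 0.1208]
tool_rot: [168.0, -0.1, 11.6]
wrist_force: [-3.1, 5.1, 9.9]
finger_gap: 0.0002
```

Firm stop reached at z = 0.121. I'll press a little more and let the bubble settle.

Request:
{"api": "step_arm", "payload": {
  "increments": [
    [[255,0,-0.3,1.5,0,0,0],[255,0,-0.3,1.5,0,0,0],[255,0,-0.3,1.5,0,0,0],[255,0,-0.3,1.5,0,0,0],[255,0,-0.3,1.5,0,0,0],[255,0,-0.3,1.5,0,0,0],[255,0,-0.3,1.5,0,0,0],[255,0,-0.3,1.5,0,0,0],[255,0,-0.3,1.5,0,0,0],[255,0,-0.3,1.5,0,0,0]]
  ]
}}

```text
clock: 23.53
position: [0.5578, 0.0911, 0.1203]
tool_rot: [168.0, -0.1, 11.6]
wrist_force: [-4.1, 6.4, 12.5]
finger_gap: 0.0002
```

Request:
{"api": "step_arm", "payload": {
  "increments": [
    [[255,0,0,0,0,0,0],[255,0,0,0,0,0,0],[255,0,0,0,0,0,0],[255,0,0,0,0,0,0],[255,0,0,0,0,0,0],[255,0,0,0,0,0,0],[255,0,0,0,0,0,0],[255,0,0,0,0,0,0],[255,0,0,0,0,0,0],[255,0,0,0,0,0,0]]
  ]
}}

```text
clock: 24.37
position: [0.5578, 0.0911, 0.1203]
tool_rot: [168.0, -0.1, 11.6]
wrist_force: [-3.7, 5.4, 13.0]
finger_gap: 0.0002
```

Run:
```python
import bub
from d import *
bub.run("b2")
a=snap("top","b2c",(265,220,80,50),9.5)
```

```text
((297.5636901855469, 241.8024139404297), (5.098759174346924, 25.905818939208984), 78.11134338378906)
blue {-42: 170, -41: 178, -40: 184, -39: 186, -38: 181, -37: 174, -36: 159, -35: 142, -34: 120, -33: 95, -32: 70, -31: 50, -30: 32, -29: 19, -28: 15, -27: 11, -26: 11, -25: 12, -24: 13, -23: 12, -22: 10, -21: 10, -20: 9, -19: 7, -18: 8, -17: 9, -16: 13, -15: 18, -14: 24, -13: 34, -12: 47, -11: 62, -10: 83, -9: 104, -8: 123, -7: 140, -6: 155, -5: 165, -4: 173, -3: 177, -2: 178, -1: 179, 0: 180, 1: 181, 2: 181, 3: 178, 4: 174, 5: 164, 6: 152, 7: 136, 8: 117, 9: 97, 10: 77, 11: 58, 12: 42, 13: 31, 14: 21, 15: 15, 16: 11, 17: 7, 18: 6, 19: 5, 20: 5, 21: 6, 22: 6, 23: 8, 24: 10, 25: 10, 26: 10, 27: 11, 28: 13, 29: 16, 30: 22, 31: 31, 32: 40, 33: 53, 34: 66, 35: 79, 36: 90, 37: 99, 38: 104, 39: 107, 40: 107, 41: 103, 42: 98}
green {-42: 166, -41: 174, -40: 180, -39: 183, -38: 181, -37: 179, -36: 174, -35: 169, -34: 164, -33: 161, -32: 158, -31: 157, -30: 157, -29: 157, -28: 158, -27: 158, -26: 158, -25: 157, -24: 158, -23: 157, -22: 157, -21: 157, -20: 157, -19: 156, -18: 156, -17: 156, -16: 156, -15: 153, -14: 149, -13: 144, -12: 138, -11: 135, -10: 137, -9: 141, -8: 149, -7: 159, -6: 168, -5: 174, -4: 180, -3: 183, -2: 184, -1: 185, 0: 185, 1: 185, 2: 185, 3: 184, 4: 183, 5: 179, 6: 174, 7: 167, 8: 159, 9: 151, 10: 145, 11: 141, 12: 140, 13: 143, 14: 147, 15: 151, 16: 154, 17: 156, 18: 157, 19: 158, 20: 158, 21: 158, 22: 157, 23: 157, 24: 156, 25: 154, 26: 151, 27: 148, 28: 144, 29: 139, 30: 134, 31: 128, 32: 123, 33: 119, 34: 114, 35: 112, 36: 110, 37: 109, 38: 108, 39: 107, 40: 105, 41: 100, 42: 95}
bubble centroid mm(+foot) -0.131020364184894
```

View pics/b2c.png

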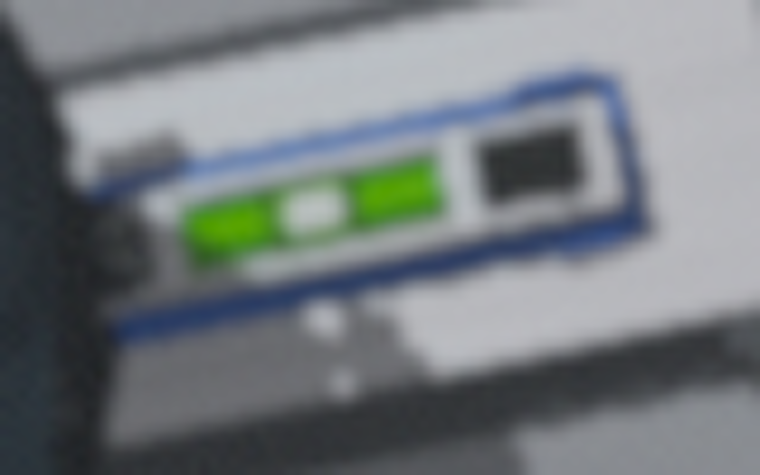

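The bubble is at (314,208), between the lines at (275) and (352), and off by less than 1 mm. One last settle and check, then I hand in.

Request:
{"api": "step_arm", "payload": {
  "increments": [
    [[255,0,0,0,0,0,0],[255,0,0,0,0,0,0],[255,0,0,0,0,0,0],[255,0,0,0,0,0,0],[255,0,0,0,0,0,0],[255,0,0,0,0,0,0],[255,0,0,0,0,0,0],[255,0,0,0,0,0,0]]
  ]
}}

```text
clock: 25.13
position: [0.5578, 0.0911, 0.1203]
tool_rot: [168.0, -0.1, 11.6]
wrist_force: [-4.1, 6.4, 12.9]
finger_gap: -0.0002
```

Run:
```python
import bub
from d import *
bub.run("b3")
delta((.557,.091,.12),11.5,(168,0))
print(manip.finish_job())
```

```text
((297.558837890625, 241.7646942138672), (5.206331729888916, 25.923192977905273), 77.47119140625)
blue {-42: 170, -41: 178, -40: 185, -39: 186, -38: 181, -37: 174, -36: 159, -35: 142, -34: 121, -33: 96, -32: 72, -31: 51, -30: 32, -29: 19, -28: 16, -27: 13, -26: 11, -25: 7, -24: 5, -23: 7, -22: 10, -21: 10, -20: 12, -19: 13, -18: 12, -17: 11, -16: 13, -15: 18, -14: 23, -13: 34, -12: 47, -11: 62, -10: 83, -9: 104, -8: 123, -7: 141, -6: 156, -5: 165, -4: 173, -3: 177, -2: 179, -1: 180, 0: 180, 1: 181, 2: 179, 3: 177, 4: 172, 5: 162, 6: 150, 7: 134, 8: 115, 9: 95, 10: 75, 11: 55, 12: 40, 13: 30, 14: 21, 15: 14, 16: 8, 17: 4, 18: 6, 19: 7, 20: 7, 21: 6, 22: 5, 23: 7, 24: 9, 25: 9, 26: 7, 27: 7, 28: 11, 29: 15, 30: 21, 31: 29, 32: 38, 33: 52, 34: 66, 35: 79, 36: 90, 37: 99, 38: 104, 39: 107, 40: 107, 41: 103, 42: 98}
green {-42: 165, -41: 174, -40: 181, -39: 183, -38: 181, -37: 178, -36: 174, -35: 169, -34: 164, -33: 161, -32: 159, -31: 158, -30: 158, -29: 158, -28: 158, -27: 158, -26: 157, -25: 157, -24: 156, -23: 157, -22: 157, -21: 158, -20: 158, -19: 157, -18: 157, -17: 157, -16: 156, -15: 153, -14: 150, -13: 144, -12: 138, -11: 134, -10: 137, -9: 141, -8: 150, -7: 160, -6: 169, -5: 175, -4: 180, -3: 183, -2: 184, -1: 185, 0: 185, 1: 185, 2: 185, 3: 184, 4: 182, 5: 178, 6: 173, 7: 166, 8: 158, 9: 150, 10: 144, 11: 140, 12: 139, 13: 143, 14: 147, 15: 151, 16: 154, 17: 156, 18: 157, 19: 158, 20: 158, 21: 158, 22: 158, 23: 157, 24: 156, 25: 154, 26: 152, 27: 149, 28: 144, 29: 140, 30: 135, 31: 129, 32: 123, 33: 118, 34: 114, 35: 111, 36: 110, 37: 109, 38: 108, 39: 107, 40: 105, 41: 100, 42: 94}
bubble centroid mm(+foot) -0.18934461805555566
t 25.18 pos [0.5578 0.0911 0.1203] rot [ 1.680e+02 -1.100e-01  1.162e+01] F [-3.9  6.2 12.2] gap -0.0001
shift [-0.8 -0.2  0.3] turn [ 0.   -0.13  0.1 ]
the job is handed in; nothing more can be done
None
```

I put the silver level in the blue cradle and let go of it. I then turned the foot knob about 83° clockwise in two goes (60°, then 23°) and handed the job in at 25.2 s, still pressing on the foot-end thumb pad.

**Last checks:** The bubble settled between the two lines, about 0.5–0.7 mm off the middle, and two readings 0.8 s apart agreed. The fingers pressed with about 12 N vertically against the cradle's firm stop. The level was still seated between the end stops and lugs, and I saw no bystander touched or moved.

**Disagreements:**
- **Knob turn:** the first estimate of 60°, taken from the bubble with the cradle unpressed, was too small. The first press showed the bubble about 5.8 mm towards the hinge end, so I added 23°. The total of 1.45 rad is just over the 1.4 rad you gave as the upper end.
- **First lowering:** the level met a side lug of the cradle, so I lifted it and re-centred it by 2 mm before letting go.

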